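# Set out paint pots and styluses for marbling

### The job

Set out the paints for a marbling session: bring all the collared paint pots into one straight row, side by side and touching or nearly so, up against the near side of the empty tray, and have one stylus from the stand pushed fully home, point down, in each pot's collar. A stylus that is left over stays in the stand; do not knock over the bowl, jar or bottles around.

Things in the scene. Friction and masses are not known exactly. Their poses are not given: they have to be found in the camera images.
- pot0_center (a point): Paint pot, loose, upright, about 0.28 kg, 102 mm tall: round white body 64 mm across (0 to 60 mm up), grey screw lid 62 mm across (to 72 mm up), on it a grey collar tube 26 mm in outer diameter, 30 mm tall, its bore 12 mm wide. This point is on its axis half-way up, 51 mm above its underside; z is its axis. All pots are alike; three or four are there, None if absent.
- pot0_mouth (a point): Centre of the mouth of pot0's collar, on the top rim, 102 mm above its underside. The 12 mm bore runs straight down 86 mm from here.
- pot1_center (a point): Paint pot 1, just like pot0; same point.
- pot1_mouth (a point): Centre of the mouth of pot 1's collar, as for pot0.
- pot2_center (a point): Paint pot 2, just like pot0; same point.
- pot2_mouth (a point): Centre of the mouth of pot 2's collar, as for pot0.
- pot3_center (a point): Paint pot 3, just like pot0; same point.
- pot3_mouth (a point): Centre of the mouth of pot 3's collar, as for pot0.
- stylus0_center (a point): Marbling stylus, 166 mm, 50 g, loose: steel awl 8 mm thick, 83 mm long, its last 14 mm pointed; brass flange 22 mm across, 6 mm thick; round wooden handle 16 mm thick, 77 mm long. This point is on its axis half-way along, at the flange's underside; z points up the handle. Stands in the stand, point down. Fully home in a pot the flange rests on the collar and this point is at the pot's mouth. All are alike.
- stylus1_center (a point): Stylus 1, just like stylus0; same point.
- stylus2_center (a point): Stylus 2, just like stylus0; same point.
- stylus3_center (a point): Stylus 3, just like stylus0; same point.
- stand: Wooden stylus stand, fixed: base board 230 x 80 mm, drilled top board 230 x 70 mm, its top 95 mm up. The origin is the centre of its underside; x runs along the row of four holes. It stands near the left or the right side of the work area.
- stand_hole0 (a point): Mouth of hole 0 in the stand's top board (11 mm wide, holes 55 mm apart along the stand's x), 95 mm above the table.
- stand_hole1 (a point): Mouth of hole 1 in the stand's top board (11 mm wide, holes 55 mm apart along the stand's x), 95 mm above the table.
- stand_hole2 (a point): Mouth of hole 2 in the stand's top board (11 mm wide, holes 55 mm apart along the stand's x), 95 mm above the table.
- stand_hole3 (a point): Mouth of hole 3 in the stand's top board (11 mm wide, holes 55 mm apart along the stand's x), 95 mm above the table.
- tray_edge (a point): Empty marbling tray of zinc sheet, fixed: 350 mm deep, 500 mm wide, walls 4 mm thick and 55 mm high, its long near side facing the robot. This point is the middle of the top edge of the near wall, on its outer face; x points away from the robot, across the tray, y along the near wall (250 mm each way), z up.
- bowl: Steel bowl, 140 mm across, 60 mm high, loose bystander; origin at the centre of its underside, z up.
- jar: Squat amber jar with a white lid, 52 mm in diameter, 65 mm high, loose bystander among the pots; it has no collar. Origin at the centre of its underside, z up.
- squeeze: White plastic bottle with a red cap, 48 mm in diameter, 140 mm high, loose bystander; origin at the centre of its underside, z up.
- water: Clear bottle with a blue cap, 64 mm in diameter, 200 mm high, loose bystander; origin at the centre of its underside, z up.

How it is judged:
By the outcome, as a careful person would: the job done as asked, in the order asked, and still so for the second after the job is handed in, with the robot touching nothing.
Of pot0, pot1, pot2, pot3 only 3 to 4 are there at a start; the rules pass over those that are not, and their reading is None.
At some moment in a run one of pot0, pot1, pot2, pot3 may be knocked a few centimetres aside while the robot is not near it.
It also fails if it takes over 210 s, if anything falls off the work surface, if the arm or the gripper's body presses on something with over 40 N, if the wrist force passes 120 N, or if a joint passes its speed limit or range.

### The arm

A 7-joint arm with a two-finger parallel gripper is mounted at the origin on the work surface. World frame = base frame: x ahead of the robot, y to its left, z up, the work surface at z = 0. Lengths are in m, angles in rad, forces in N, time in s.
With the tool pointing down it reaches from about 0.4 to 0.85 m from the base axis. Payload 10.4 kg.
Tool frame: the origin (TCP) lies at the centre of the arm's flange, where the gripper is bolted on; the fingertips stand 182 mm ahead of it and the grasp point (between the pads) lies 164 mm ahead of it; z points along the fingers, y is the line along which they close (so a half turn about z gives the same grasp; the last joint's range is limited). The gripper opens to 87 mm and grips with 3 to 60 N. Pads are 19 mm wide; open, the fingers measure 117 mm over their backs; the gripper's body (75 mm by 190 mm) begins 51 mm behind the grasp point.
Start: joints at [1.102, 0.332, -0.065, 1.46, 0.022, 1.35, -0.088], TCP at [0.27, -0.564, 0.405] pointing down, gripper open.
Joint ranges: [-2.6, 2.6], [-0.5, 2.12], [-1.47, 1.34], [0.16, 2.42], [-1.27, 4.41], [0.06, 2.06], [-2.6, 2.6]. Speed limits (rad/s): [2.22, 2.22, 2.79, 2.79, 3.14, 3.14, 3.14].

### API

Orientations are given as a unit quaternion [x, y, z, w].
In Python, from bench import r, eyes, job gives the robot as it stands. The module is installed in compiled form; this text tells all that it offers.
- The arm moves only by the shell command python3 -m inch 'ROWS' [OPENING] [FORCE]. ROWS is JSON, a list of rows, each a list of 6 numbers: the shift along the tool's x, y, z normalised to -1 to 1, where 1 is 4 cm, then the turn, a rotation vector about the tool's x, y, z normalised to -1 to 1, where 1 is 0.12 rad. In form: [[x, y, z, wx, wy, wz], ...]. A call has exactly 5 rows; each row shifts and turns the commanded pose from where the row before left it, along the tool's axes as they then stand; what a row does not reach is not made up. A row lasts 1/12 s, in which the tool goes at most 41.7 mm and 7.16 degrees, less where a joint would pass 70% of its speed; a pose out of reach is approached as far as the arm can. A call with a number of a shift or a turn outside -1 to 1 is refused whole. A call with a gripper value outside its range is refused whole. OPENING is the gripper command: -1 is shut, 1 is fully open, values between are in proportion, set as the call begins (- or left out, the last holds). The fingers move at their own pace and stop on an object; FORCE is the grip in N (left out, the last holds). Time passes only in rows, so rows that do not move let the fingers close, or fill a call up. It gives the time, the measured TCP pose, the force, the opening and the grip force at its end, in the units of the state.
- r.read_state(): the state, without advancing time (a new reading comes with each control period).
- eyes.camera(name): name is "scene" or "top"; returns a dict with "pixels" (384x512x3 uint8, red, green, blue), "fx", "fy", "cx", "cy" (pixels), "D" ([k1, k2, p1, p2, k3] as OpenCV has them; the pictures are not rectified), "extrinsics" (4x4, takes a point from camera to world coordinates). Camera axes: x right, y down, z forward; pixel columns grow to the right and rows downward; lengths in m; the calibration is good to about 2 mm. A picture is of the moment at which its call begins. There is no depth.
- job.close_job(): hands the job in; it is judged then, once.
The state is a dict: "time": time; "joint_positions": joint angles; "joint_vel": joint speeds; "joint_torque": joint torques, N m; "ee_pos": TCP position; "eef_rot": TCP orientation; "ft_force": force on the tool from outside, world axes, zero at the start; "torque": the same for the moment, N m; "width": finger opening in m; "grip_force": force on a finger pad.
Only numpy, scipy, OpenCV 4.12 (cv2) and the standard library are available. Lean on these libraries where they do the work, as an engineer would, in place of code of your own. Each camera call takes 0.05 s, during which the arm holds its last target. There are 200 camera calls.

## Working session

There is one attempt and no reset: what is moved stays moved. The work goes in short steps, Python scripts to look and compute and a shell command to move; the robot and the scene stay as the last step left them, time stands still between calls to the robot, and variables do not carry over. Pictures are saved under pics/ and viewed, at most 14 in all, crops included, and the job is handed in when it is done.

```bash
mkdir -p pics; cat > h.py <<'E'
import numpy as np, cv2
from bench import r, eyes, job
def K(c): return np.array([[c['fx'],0,c['cx']],[0,c['fy'],c['cy']],[0,0,1.]])
def onplane(c,uv,z):
    n=cv2.undistortPoints(np.array(uv,float).reshape(-1,1,2),K(c),np.array(c['D'],float)).reshape(-1,2)
    T=np.array(c['extrinsics']); d=np.c_[n,np.ones(len(n))]@T[:3,:3].T; o=T[:3,3]
    return o+d*((z-o[2])/d[:,2])[:,None]
def proj(c,P):
    T=np.linalg.inv(np.array(c['extrinsics']))
    return cv2.projectPoints(np.array(P,float).reshape(-1,3),cv2.Rodrigues(T[:3,:3])[0],T[:3,3],K(c),np.array(c['D'],float))[0].reshape(-1,2)
def save(n,img,s=None,box=None):
    if box: img=img[box[1]:box[3],box[0]:box[2]]
    if s: img=cv2.resize(img,None,fx=s,fy=s,interpolation=cv2.INTER_CUBIC)
    cv2.imwrite('pics/'+n,img[:,:,::-1])
E
python3 - <<'E'
from h import *
for n in('top','scene'):
    c=eyes.camera(n); np.save(n+'0.npy',c['pixels']); save(n+'0.png',c['pixels'],1.5)
    print(n,c['fx'],c['D'],np.round(c['extrinsics'],3).tolist())
s=r.read_state();print({k:np.round(v,3).tolist() for k,v in s.items()})
E
```

```text
top 403.38434396077156 [0.04245285 0.         0.         0.         0.        ] [[0.022, -0.992, 0.122, 0.415], [-1.0, -0.024, -0.012, 0.002], [0.015, -0.121, -0.992, 1.342], [0.0, 0.0, 0.0, 1.0]]
scene 459.29414067476574 [-0.09071011  0.          0.          0.          0.        ] [[0.456, 0.529, -0.715, 1.337], [0.89, -0.255, 0.379, -0.41], [0.018, -0.809, -0.587, 0.721], [0.0, 0.0, 0.0, 1.0]]
{'time': 0.1, 'joint_positions': [1.102, 0.333, -0.065, 1.461, 0.022, 1.35, -0.088], 'joint_vel': [-0.001, -0.001, -0.0, -0.002, 0.001, -0.001, -0.001], 'joint_torque': [0.002, -62.454, 0.025, -39.072, -0.061, 0.036, -0.0], 'ee_pos': [0.269, -0.564, 0.404], 'eef_rot': [0.975, 0.221, -0.0, -0.001], 'ft_force': [-0.514, -0.328, 0.374], 'torque': [-0.016, 0.018, 0.005], 'grip_force': 0.0, 'width': 0.087}
```

View pics/top0.png

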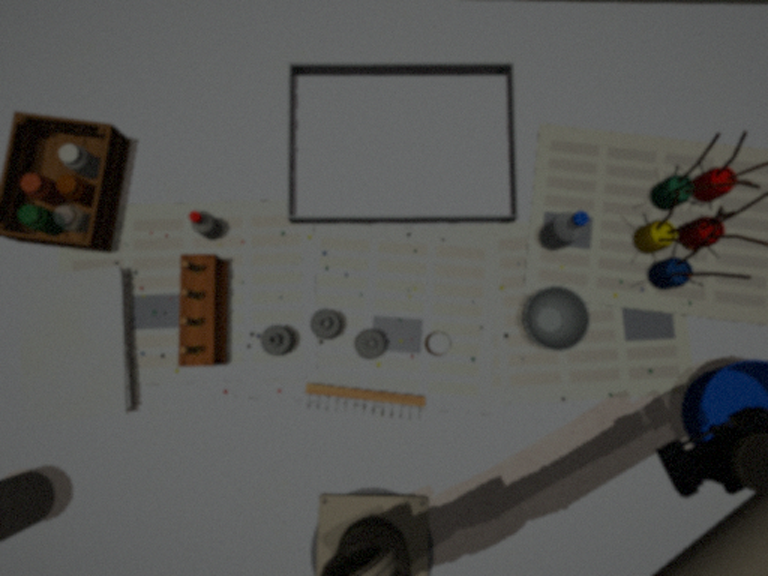

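View pics/scene0.png

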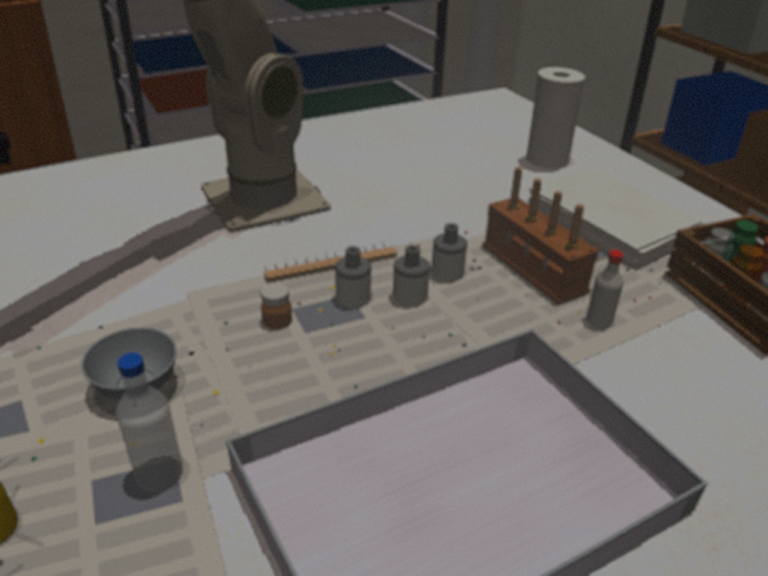

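The top view shows three collared pots at about (185,226), (218,215) and (247,228) in native pixels. The jar is at (292,228), the stand at (135,207), the tray's near wall at row ~146 and the bowl at (370,212). The scene view confirms three pots and four styli.

```bash
python3 - <<'E'
from h import *
t=np.load('top0.npy'); s=np.load('scene0.npy')
g=lambda im: np.clip(im.astype(float)*1.6,0,255).astype(np.uint8)
save('topc.png',g(t),4.5,(110,130,280,250))
save('scec.png',g(s),4,(170,100,370,230))
E
```

```text
(no output)
```

View pics/topc.png

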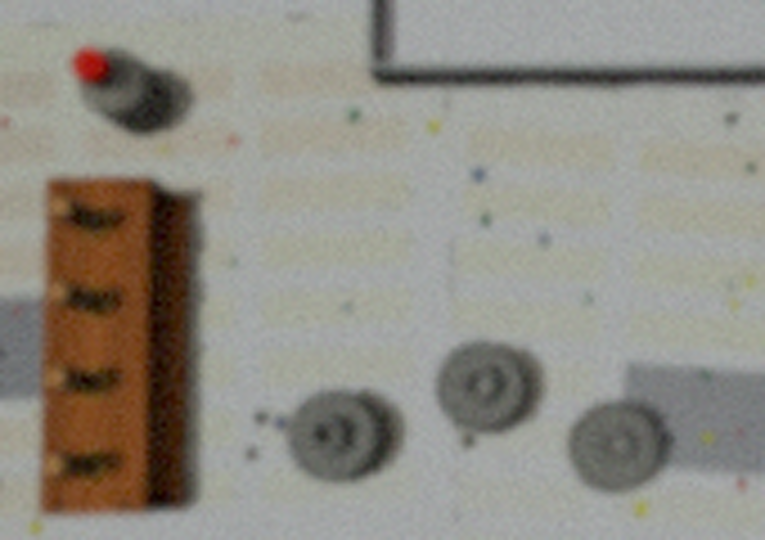

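View pics/scec.png

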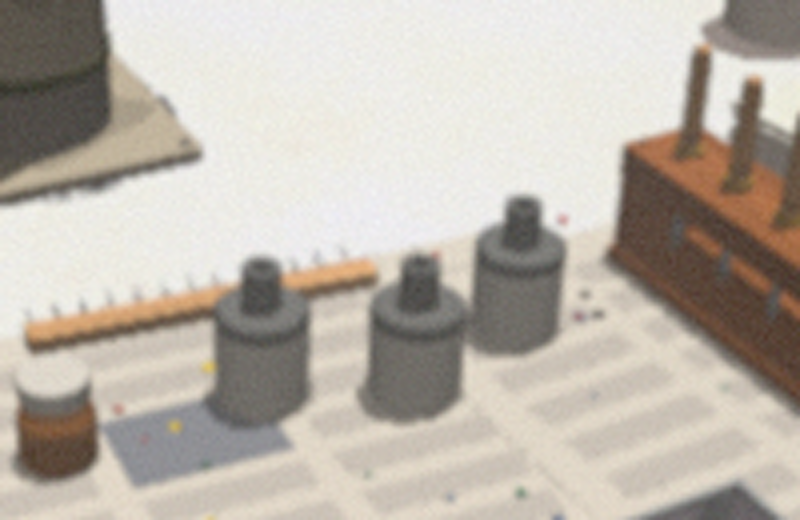

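The crops show collar mouths in the top view near crop (325,433), (486,384) and (620,444). In the scene view they are near crop (523,202), (420,263) and (262,266). Handle tops are at crop x≈55, y≈208/293/378/464. Next I compute positions from both views.

```bash
python3 - <<'E'
from h import *
np.set_printoptions(precision=4,suppress=True)
t=np.load('top0.npy'); ct=eyes.camera('top'); cs=eyes.camera('scene')
f=lambda p,s,o: np.array(p,float)/s+np.array(o)
print('mouth top',onplane(ct,f([(326,433),(486,384),(619,444)],4.5,(110,130)),.102)[:,:2])
print('mouth sce',onplane(cs,f([(523,202),(420,263),(262,266)],4,(170,100)),.102)[:,:2])
g=cv2.resize(cv2.GaussianBlur(cv2.cvtColor(t,cv2.COLOR_RGB2GRAY),(3,3),0),None,fx=4,fy=4,interpolation=cv2.INTER_CUBIC)[4*200:4*245,4*165:4*305]
h=cv2.HoughCircles(g,cv2.HOUGH_GRADIENT,1,60,param1=80,param2=15,minRadius=32,maxRadius=46)[0]
uv=(h[:,:2]+.5)/4-.5+[165,200]
print('lid top',np.c_[onplane(ct,uv,.07)[:,:2],h[:,2]])
print('tray',onplane(ct,f([(380,81),(560,81),(760,81)],4.5,(110,130)),.055)[:,:2], onplane(ct,f([(380,81),(760,81)],4.5,(110,130)),0)[:,:2])
print('board',onplane(ct,f([(48,180),(152,180),(148,510),(42,512)],4.5,(110,130)),.095)[:,:2])
print('handletop',onplane(ct,f([(60,208),(60,293),(53,378),(54,464)],4.5,(110,130)),.176)[:,:2])
print('handle sce',onplane(cs,f([(701,49),(751,82)],4,(170,100)),.178)[:,:2])
# tray near wall dark profile
col=t[135:160,[200,240,280,320]].mean(2).T; print(col.round())
E
```

```text
mouth top [[0.4347 0.2097]
 [0.4702 0.1029]
 [0.4316 0.0114]]
mouth sce [[0.441  0.2087]
 [0.4792 0.1071]
 [0.4391 0.0145]]Traceback (most recent call last):
  File "<stdin>", line 8, in <module>
TypeError: 'NoneType' object is not subscriptable
```

```bash
python3 - <<'E'
from h import *
np.set_printoptions(precision=4,suppress=True,linewidth=150)
t=np.load('top0.npy'); ct=eyes.camera('top'); cs=eyes.camera('scene')
f=lambda p,s,o: np.array(p,float)/s+np.array(o)
gg=t.mean(2)
G=cv2.resize(cv2.GaussianBlur(t,(3,3),0),None,fx=4,fy=4,interpolation=cv2.INTER_CUBIC)
g=cv2.cvtColor(G,cv2.COLOR_RGB2GRAY)[800:980,660:1220]
h=cv2.HoughCircles(g,cv2.HOUGH_GRADIENT,1,60,param1=40,param2=8,minRadius=34,maxRadius=46)
if h is not None:
    h=h[0]; uv=(h[:,:2]+.5)/4-.5+[165,200]
    print('lid top',np.c_[onplane(ct,uv,.065)[:,:2],h[:,2],uv])
e=[(380,81),(560,81),(760,81)]
print('tray',onplane(ct,f(e,4.5,(110,130)),.055)[:,:2])
print('board',onplane(ct,f([(48,180),(152,180),(148,510),(42,512)],4.5,(110,130)),.095)[:,:2])
print('handletop',onplane(ct,f([(60,208),(60,293),(53,378),(54,464)],4.5,(110,130)),.176)[:,:2])
print('handle sce',onplane(cs,f([(701,49),(751,82)],4,(170,100)),.178)[:,:2])
print(gg[138:154,[200,240,280,320]].T.round())
# tray near wall top inner/outer: rows
for v in (143,144,145,146,147,148): print(v,onplane(ct,[(270,v)],.055)[0,:2],onplane(ct,[(270,v)],0)[0,:2])
E
```

```text
lid top [[  0.4744   0.1068  45.4    217.75   214.5   ]
 [  0.4372   0.1955  40.9    189.     225.75  ]
 [  0.4357  -0.1267  35.1    291.5    228.5   ]
 [  0.4301   0.0165  41.5    246.     229.25  ]]
tray [[ 0.6883  0.1901]
 [ 0.6916  0.0607]
 [ 0.6953 -0.0837]]
board [[0.6042 0.4089]
 [0.606  0.3381]
 [0.3808 0.3279]
 [0.3782 0.3984]]
handletop [[0.5739 0.3737]
 [0.5191 0.3703]
 [0.4648 0.3713]
 [0.4106 0.3672]]
handle sce [[0.4227 0.359 ]
 [0.4787 0.3589]]
[[103. 103. 104. 102. 102.  98.  84.  64.  41.  31.  56.  81.  92. 101. 102. 103.]
 [108. 104. 104. 102. 102. 100.  86.  61.  35.  34.  56.  80.  95. 101. 101. 101.]
 [103. 101. 101. 103.  99.  95.  74.  56.  39.  42.  60.  87. 102. 104. 104. 102.]
 [101. 106. 103. 100.  98.  89.  71.  51.  38.  51.  70.  88.  98.  99. 101.  98.]]
143 [ 0.7112 -0.0545] [ 0.7238 -0.0569]
144 [ 0.7078 -0.0545] [ 0.7203 -0.057 ]
145 [ 0.7045 -0.0546] [ 0.7169 -0.057 ]
146 [ 0.7012 -0.0547] [ 0.7134 -0.0571]
147 [ 0.6979 -0.0547] [ 0.71   -0.0571]
148 [ 0.6946 -0.0548] [ 0.7065 -0.0572]
```

```bash
python3 -m inch '[[0,0,0,0,0,0.74],[0,0,0,0,0,0.74],[0,0,0,0,0,0.74],[0,0,0,0,0,0.74],[0,0,0,0,0,0.74]]' 0; python3 - <<'E'
from h import *
np.set_printoptions(precision=4,suppress=True,linewidth=150)
c=eyes.camera('top'); t=c['pixels']; g=cv2.GaussianBlur(t.mean(2),(5,1),0)
U=[];A=[];B=[]
for u in range(200,338,4):
    p=g[136:158,u]; bg=np.median(p); m=p.argmin(); h=(bg+p[m])/2
    i=m
    while p[i]<h:i-=1
    a=136+i+(p[i]-h)/(p[i]-p[i+1]); i=m
    while p[i]<h:i+=1
    b=136+i-(p[i]-h)/(p[i]-p[i-1]); A.append((u,a));B.append((u,b))
for q,z in((A,.055),(B,0.)):
    P=onplane(c,q,z); k=np.polyfit(P[:,1],P[:,0],1); print(k,P[0,:2],P[-1,:2],np.std(P[:,0]-np.polyval(k,P[:,1])))
s=r.read_state();print(s['ee_pos'],s['eef_rot'],s['joint_positions'])
E
```

```text
time: 0.72
ee_pos: [0.2695, -0.5639, 0.4047]
eef_rot: [1.0, -0.001, -0.0, -0.0]
ft_force: [0.1, 0.3, -0.3]
width: 0.0614
grip_force: 0.0
[-0.031   0.7045] [0.6987 0.1726] [ 0.7129 -0.2696] 0.0003317425664038929
[-0.0302  0.7038] [0.6987 0.1794] [ 0.7111 -0.2812] 0.0005006285692022032
[ 0.2695 -0.5639  0.4047] [ 1.     -0.0045  0.     -0.    ] [ 1.0551  0.3302 -0.0042  1.4631  0.0013  1.3483 -0.529 ]
```

```bash
for i in 1; do 
python3 -m inch '[[0.26,-0.84,0,0,0,0],[0.26,-0.84,0,0,0,0],[0.26,-0.84,0,0,0,0],[0.26,-0.84,0,0,0,0],[0.26,-0.84,0,0,0,0]]' 0 >/dev/null
python3 -m inch '[[0.26,-0.84,0,0,0,0],[0.26,-0.84,0,0,0,0],[0.26,-0.84,0,0,0,0],[0.26,-0.84,0,0,0,0],[0.26,-0.84,0,0,0,0]]' >/dev/null
python3 -m inch '[[0.26,-0.84,0,0,0,0],[0.26,-0.84,0,0,0,0],[0.26,-0.84,0,0,0,0],[0.26,-0.84,0,0,0,0],[0.26,-0.84,0,0,0,0]]' >/dev/null
python3 -m inch '[[0.26,-0.84,0,0,0,0],[0.26,-0.84,0,0,0,0],[0.26,-0.84,0,0,0,0],[0.26,-0.84,0,0,0,0],[0.26,-0.84,0,0,0,0]]'; done
```

```text
time: 2.43
ee_pos: [0.4764, 0.1102, 0.405]
eef_rot: [1.0, 0.002, 0.0, 0.0]
ft_force: [1.7, -0.9, 0.5]
width: 0.0433
grip_force: 0.0
```

```bash

python3 -m inch '[[-0.03,0.05,0.8,0,0,0],[-0.03,0.05,0.8,0,0,0],[0,0,0.8,0,0,0],[0,0,0.7,0,0,0],[0,0,0.5,0,0,0]]' 
python3 -m inch '[[0,0,0,0,0,0],[0,0,0,0,0,0],[0,0,0,0,0,0],[0,0,0,0,0,0],[0,0,0,0,0,0]]' -0.9 15
python3 - <<'E'
from h import *
save('g1.png',np.clip(eyes.camera('scene')['pixels']*1.5,0,255).astype(np.uint8),3,(180,60,400,230))
E
```

```text
time: 2.85
ee_pos: [0.4731, 0.1042, 0.2583]
eef_rot: [1.0, 0.002, -0.001, 0.0]
ft_force: [-0.3, -0.3, -0.7]
width: 0.0436
grip_force: 0.0
time: 3.27
ee_pos: [0.4743, 0.1045, 0.262]
eef_rot: [1.0, 0.001, 0.001, 0.0]
ft_force: [-0.5, -0.0, -2.2]
width: 0.0245
grip_force: 14.8
```

View pics/g1.png

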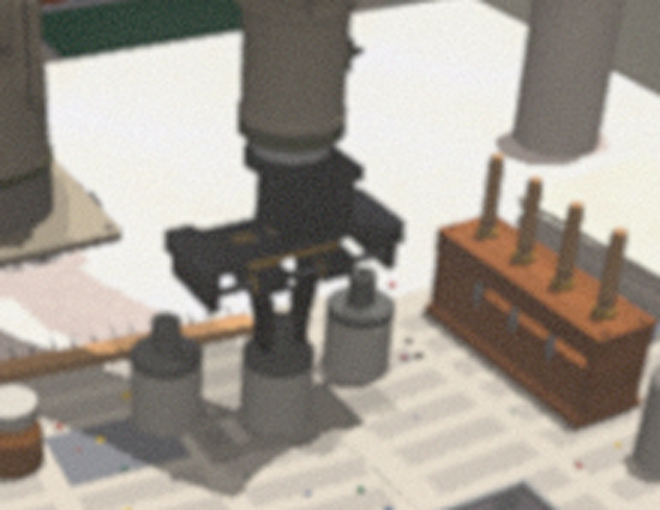

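The scene crop shows the fingers straddling the middle pot's collar at crop (278,335), with the stand and its four styli untouched. The 24.5 mm width is slightly low for a 26 mm tube, so I will centre the pot along x with a cross squeeze.

```bash

python3 -m inch '[[0,0,0,0,0,0],[0,0,0,0,0,0],[0,0,0,0,0,-0.87],[0,0,0,0,0,-0.87],[0,0,0,0,0,-0.87]]' 0 |grep ee
python3 -m inch '[[0,0,0,0,0,-0.87],[0,0,0,0,0,-0.87],[0,0,0,0,0,-0.87],[0,0,0,0,0,-0.87],[0,0,0,0,0,-0.87]]' |grep ee
python3 -m inch '[[0,0,0,0,0,-0.87],[0,0,0,0,0,-0.87],[0,0,0,0,0,-0.87],[0,0,0,0,0,-0.87],[0,0,0,0,0,-0.87]]' |grep ee
python3 -m inch '[[0,0,0,0,0,-0.87],[0,0,0,0,0,-0.87],[0,0,0,0,0,0],[0,0,0,0,0,0],[0,0,0,0,0,0]]' |grep -v aa
python3 -m inch '[[0,0,0,0,0,0],[0,0,0,0,0,0],[0,0,0,0,0,0],[0,0,0,0,0,0],[0,0,0,0,0,0]]' -0.9 15
```

```text
ee_pos: [0.474, 0.1044, 0.261]
eef_rot: [0.987, 0.159, 0.0, 0.0]
ee_pos: [0.474, 0.1043, 0.2609]
eef_rot: [0.913, 0.409, 0.0, 0.0]
ee_pos: [0.474, 0.1043, 0.2609]
eef_rot: [0.776, 0.63, 0.0, 0.0]
time: 4.98
ee_pos: [0.474, 0.1043, 0.2608]
eef_rot: [0.709, 0.705, 0.0, 0.0]
ft_force: [0.4, -0.1, 0.0]
width: 0.0432
grip_force: 0.0
time: 5.4
ee_pos: [0.4738, 0.1044, 0.2606]
eef_rot: [0.708, 0.706, -0.0, -0.0]
ft_force: [0.9, 0.1, -1.7]
width: 0.0252
grip_force: 14.9
```

```bash

python3 -m inch '[[0,0,-0.25,0,0,0],[0,0,-0.25,0,0,0],[-0.22,0.9,0,0,0,0],[-0.22,0.9,0,0,0,0],[-0.22,0.9,0,0,0,0]]' - 25 |grep -v aa
python3 -m inch '[[-0.22,0.9,0,0,0,0],[-0.22,0.8,0,0,0,0],[0,0,0,0,0,0],[0,0,0.25,0,0,0],[0,0,0.2,0,0,0]]' |grep -v aa
python3 -m inch '[[0,0,0.03,0,0,0],[0,0,0.02,0,0,0],[0,0,0,0,0,0],[0,0,0,0,0,0],[0,0,0,0,0,0]]'
python3 - <<'E'
from h import *
save('g2.png',np.clip(eyes.camera('scene')['pixels']*1.5,0,255).astype(np.uint8),3,(180,100,400,270))
E
```

```text
time: 5.82
ee_pos: [0.5834, 0.0768, 0.2823]
eef_rot: [0.708, 0.706, 0.0, 0.001]
ft_force: [0.0, 0.1, -1.2]
width: 0.0248
grip_force: 24.9
time: 6.23
ee_pos: [0.6495, 0.0603, 0.2626]
eef_rot: [0.708, 0.706, 0.0, -0.0]
ft_force: [-1.2, 0.3, -3.5]
width: 0.0249
grip_force: 25.0
time: 6.65
ee_pos: [0.6496, 0.0599, 0.2611]
eef_rot: [0.708, 0.706, -0.0, 0.0]
ft_force: [0.7, -0.2, -1.6]
width: 0.0242
grip_force: 25.0
```

View pics/g2.png

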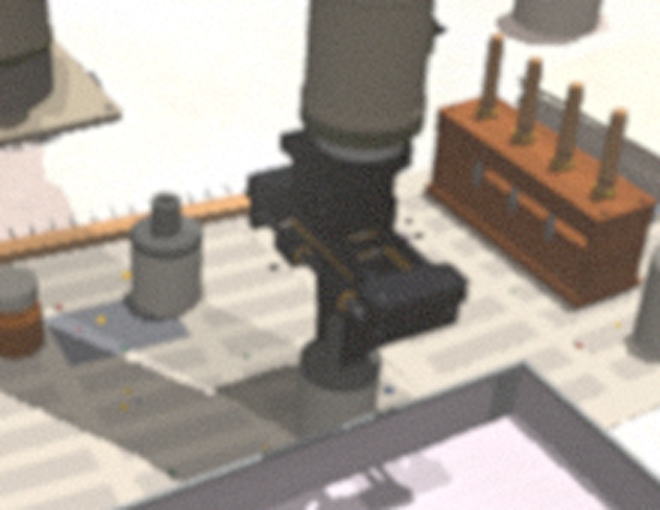

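The pot is held upright, short of the wall (crop (340,375)). Now I nudge it to contact.

```bash

python3 -m inch '[[0,0.1,0,0,0,0],[0,0.1,0,0,0,0],[0,0.1,0,0,0,0],[0,0.05,0,0,0,0],[0,0,0,0,0,0]]' |egrep 'ee_p|ft'
python3 -m inch '[[0,0.03,0,0,0,0],[0,0.03,0,0,0,0],[0,0,0,0,0,0],[0,0,0,0,0,0],[0,0,0,0,0,0]]' |egrep 'ee_p|ft'
python3 -m inch '[[0,0.03,0,0,0,0],[0,0.03,0,0,0,0],[0,0,0,0,0,0],[0,0,0,0,0,0],[0,0,0,0,0,0]]' |egrep 'ee_p|ft'
```

```text
ee_pos: [0.6643, 0.0598, 0.2606]
ft_force: [-0.4, -0.6, -1.6]
ee_pos: [0.6661, 0.0599, 0.2608]
ft_force: [-0.1, -1.0, -3.0]
ee_pos: [0.6686, 0.0599, 0.2607]
ft_force: [0.2, -0.4, -1.3]
```

```bash

python3 -m inch '[[0,0.03,0,0,0,0],[0,0,0,0,0,0],[0,0,0,0,0,0],[0,0,0,0,0,0],[0,0,0,0,0,0]]' |egrep 'ee_p|ft'
python3 -m inch '[[0,0.03,0,0,0,0],[0,0,0,0,0,0],[0,0,0,0,0,0],[0,0,0,0,0,0],[0,0,0,0,0,0]]' |egrep 'ee_p|ft'
python3 -m inch '[[0,0.03,0,0,0,0],[0,0,0,0,0,0],[0,0,0,0,0,0],[0,0,0,0,0,0],[0,0,0,0,0,0]]' |egrep 'ee_p|ft'
```

```text
ee_pos: [0.6697, 0.0599, 0.2607]
ft_force: [-0.1, -0.1, -2.6]
ee_pos: [0.6708, 0.0599, 0.2607]
ft_force: [-1.7, 0.4, -1.6]
ee_pos: [0.6716, 0.06, 0.2607]
ft_force: [-6.3, -0.3, 1.7]
```

```bash

python3 -m inch '[[0,-0.03,0,0,0,0],[0,0,0,0,0,0],[0,0,0,0,0,0],[0,0,0,0,0,0],[0,0,0,0,0,0]]' 0 |egrep 'ee_p|ft|wid'
python3 -m inch '[[0,0,-0.8,0,0,0],[0,0,-0.8,0,0,0],[0.5,-0.8,0,0,0,0],[0.5,-0.8,0,0,0,0],[0.5,-0.8,0,0,0,0]]' |egrep 'ee_p|ft'
python3 - <<'E'
from h import *
c=eyes.camera('top');save('g3.png',np.clip(c['pixels']*1.6,0,255).astype(np.uint8),4,(150,130,310,250))
E
```

```text
ee_pos: [0.6712, 0.0598, 0.261]
ft_force: [0.3, -0.6, 1.0]
width: 0.0423
ee_pos: [0.5742, 0.1208, 0.3251]
ft_force: [-0.2, 1.3, 0.4]
```

View pics/g3.png

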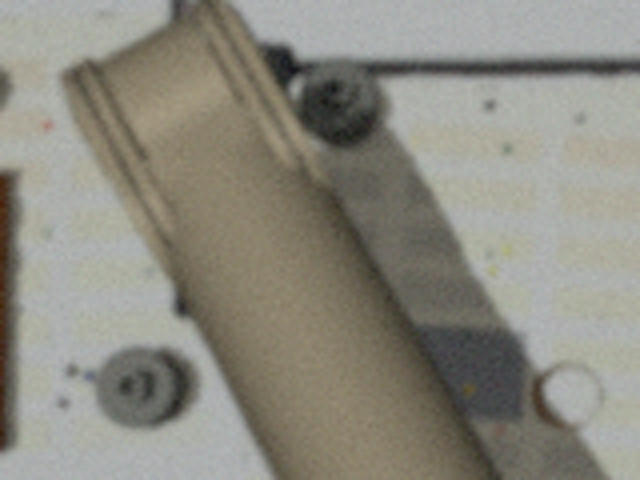

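The top view shows p1 against the wall (collar at crop (335,95)), p0 still at crop (133,385) and the jar unmoved. On to p0.

```bash

python3 -m inch '[[0.55,-0.85,0,0,0,0],[0.55,-0.85,0,0,0,0],[0.55,-0.85,0,0,0,0],[0.55,-0.85,0,0,0,0],[0,0,0,0,0,0]]' |egrep 'ee_p|ft'
python3 -m inch '[[0,0,0.4,0,0,0],[0,0,0.4,0,0,0],[0,0,0.4,0,0,0],[0,0,0.4,0,0,0],[0,0,0,0,0,0]]' |egrep 'ee_p|ft'
python3 -m inch '[[0,0,0,0,0,0],[0,0,0,0,0,0],[0,0,0,0,0,0],[0,0,0,0,0,0],[0,0,0,0,0,0]]' -0.9 25
```

```text
ee_pos: [0.4336, 0.2137, 0.325]
ft_force: [0.3, 1.2, 0.3]
ee_pos: [0.4387, 0.208, 0.2585]
ft_force: [-0.7, -0.3, -0.5]
time: 11.33
ee_pos: [0.4395, 0.2086, 0.2612]
eef_rot: [0.708, 0.706, 0.0, 0.0]
ft_force: [-2.4, -0.5, 2.7]
width: 0.0252
grip_force: 24.7
```

```bash

python3 -m inch '[[0,0,-0.25,0,0,0],[0,0,-0.25,0,0,0],[0,0.93,0,0,0,0],[-0.2,0.93,0,0,0,0],[-0.44,0.93,0,0,0,0]]' |egrep 'ee_p|ft'
python3 -m inch '[[-0.44,0.93,0,0,0,0],[-0.44,0.93,0,0,0,0],[-0.44,0.93,0,0,0,0],[0,0,0,0,0,0],[0,0,0.25,0,0,0]]' |egrep 'ee_p|ft'
python3 -m inch '[[0,0,0.2,0,0,0],[0,0,0.05,0,0,0],[0,0,0,0,0,0],[0,0,0,0,0,0],[0,0,0,0,0,0]]'
```

```text
ee_pos: [0.5521, 0.184, 0.2826]
ft_force: [0.8, 1.6, -2.2]
ee_pos: [0.6644, 0.1278, 0.2724]
ft_force: [-0.5, 0.8, -3.0]
time: 12.58
ee_pos: [0.6616, 0.1304, 0.261]
eef_rot: [0.708, 0.707, 0.0, -0.0]
ft_force: [-0.9, 0.6, -0.8]
width: 0.0251
grip_force: 25.0
```

```bash

python3 -m inch '[[-0.05,0.08,0,0,0,0],[-0.05,0.08,0,0,0,0],[0,0,0,0,0,0],[0,0,0,0,0,0],[0,0,0,0,0,0]]' |egrep 'ee_p|ft'
for k in 1; do python3 -m inch '[[-0.03,0,0,0,0,0],[0,0,0,0,0,0],[0,0,0,0,0,0],[0,0,0,0,0,0],[0,0,0,0,0,0]]' |egrep 'ee_p|ft'
python3 -m inch '[[-0.03,0,0,0,0,0],[0,0,0,0,0,0],[0,0,0,0,0,0],[0,0,0,0,0,0],[0,0,0,0,0,0]]' |egrep 'ee_p|ft'
python3 -m inch '[[-0.03,0,0,0,0,0],[0,0,0,0,0,0],[0,0,0,0,0,0],[0,0,0,0,0,0],[0,0,0,0,0,0]]' |egrep 'ee_p|ft'; done
```

```text
ee_pos: [0.6688, 0.1256, 0.261]
ft_force: [-2.3, 0.7, 2.6]
ee_pos: [0.6688, 0.1248, 0.2611]
ft_force: [-1.9, 3.6, 5.1]
ee_pos: [0.6687, 0.1239, 0.2613]
ft_force: [-2.8, 6.1, 5.9]
ee_pos: [0.6688, 0.123, 0.2615]
ft_force: [-2.8, 5.3, 6.7]
```

```bash

python3 -m inch '[[0.03,0,0,0,0,0],[0,0,0,0,0,0],[0,0,0,0,0,0],[0,0,0,0,0,0],[0,0,0,0,0,0]]' |egrep 'ee_p|ft'
python3 -m inch '[[0,0,0,0,0,0],[0,0,0,0,0,0],[0,0,0,0,0,0],[0,0,0,0,0,0],[0,0,-0.3,0,0,0]]' 0 |egrep 'ee_p|ft'
python3 -m inch '[[0,0,-0.6,0,0,0],[0,0,-0.6,0,0,0],[-0.5,-0.8,0,0,0,0],[-0.5,-0.8,0,0,0,0],[-0.5,-0.8,0,0,0,0]]' |egrep 'ee_p|ft'
python3 - <<'E'
from h import *
c=eyes.camera('scene');save('g4.png',np.clip(c['pixels']*1.6,0,255).astype(np.uint8),3,(170,90,400,270))
E
```

```text
ee_pos: [0.6688, 0.1238, 0.2613]
ft_force: [-2.4, 3.5, 6.5]
ee_pos: [0.6683, 0.1221, 0.2705]
ft_force: [-0.2, 0.4, -0.2]
ee_pos: [0.5715, 0.0631, 0.3215]
ft_force: [0.3, -0.3, 0.7]
```

View pics/g4.png

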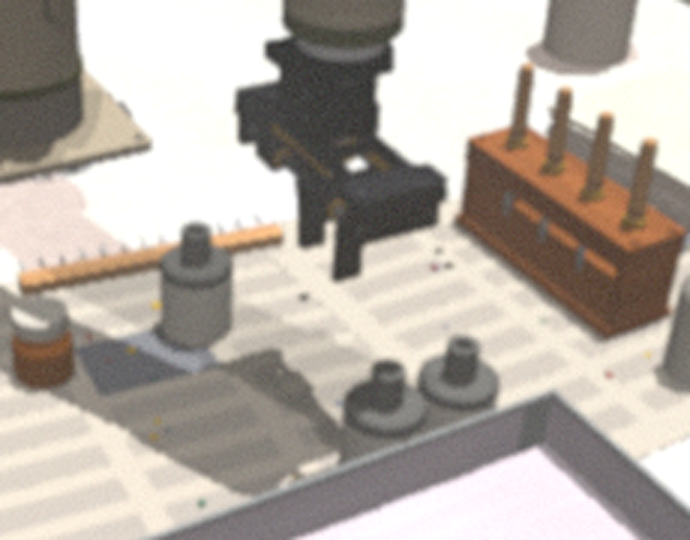

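p0 and p1 stand side by side against the wall (lids at crop (458,380) and (385,405)). p2 is still at crop (197,229). Now p2.

```bash

python3 -m inch '[[-0.31,-0.83,0,0,0,0],[-0.31,-0.83,0,0,0,0],[-0.31,-0.83,0,0,0,0],[-0.31,-0.83,0,0,0,0],[0,0,0,0,0,0]]' |egrep 'ee_p|ft'
python3 -m inch '[[0,0,0.4,0,0,0],[0,0,0.4,0,0,0],[0,0,0.4,0,0,0],[0,0,0.3,0,0,0],[0,0,0,0,0,0]]' |egrep 'ee_p|ft'
python3 -m inch '[[0,0,0,0,0,0],[0,0,0,0,0,0],[0,0,0,0,0,0],[0,0,0,0,0,0],[0,0,0,0,0,0]]' -0.9 25
```

```text
ee_pos: [0.4351, 0.0124, 0.3208]
ft_force: [0.2, -0.4, -0.1]
ee_pos: [0.439, 0.0141, 0.2593]
ft_force: [0.1, -0.1, -0.9]
time: 16.8
ee_pos: [0.4397, 0.0141, 0.261]
eef_rot: [0.708, 0.706, 0.0, 0.0]
ft_force: [-0.3, 0.5, -3.2]
width: 0.0258
grip_force: 24.5
```

```bash

python3 -m inch '[[0,0,-0.25,0,0,0],[0,0,-0.25,0,0,0],[-0.1,0.93,0,0,0,0],[-0.1,0.93,0,0,0,0],[-0.1,0.93,0,0,0,0]]' |egrep 'ee_p|ft'
python3 -m inch '[[-0.1,0.93,0,0,0,0],[-0.1,0.93,0,0,0,0],[-0.1,0.93,0,0,0,0],[0,0,0,0,0,0],[0,0,0.25,0,0,0]]' |egrep 'ee_p|ft'
python3 -m inch '[[0,0,0.2,0,0,0],[0,0,0.05,0,0,0],[0,0,0,0,0,0],[0,0,0,0,0,0],[0,0,0,0,0,0]]'
python3 -m inch '[[0,0.08,0,0,0,0],[0,0.05,0,0,0,0],[0,0,0,0,0,0],[0,0,0,0,0,0],[0,0,0,0,0,0]]' |egrep 'ee_p|ft'
```

```text
ee_pos: [0.5529, 0.0007, 0.2825]
ft_force: [-0.1, 0.0, -2.4]
ee_pos: [0.6647, -0.0109, 0.2724]
ft_force: [0.6, -0.0, -3.9]
time: 18.05
ee_pos: [0.6622, -0.0107, 0.261]
eef_rot: [0.708, 0.706, -0.0, 0.0]
ft_force: [-0.4, 0.3, -2.5]
width: 0.0256
grip_force: 25.0
ee_pos: [0.668, -0.0105, 0.2607]
ft_force: [-0.3, 0.3, -3.6]
```

```bash

python3 -m inch '[[0.05,0.07,0,0,0,0],[0.02,0.02,0,0,0,0],[0,0,0,0,0,0],[0,0,0,0,0,0],[0,0,0,0,0,0]]' |egrep 'ee_p|ft'
python3 -m inch '[[0.03,0,0,0,0,0],[0,0,0,0,0,0],[0,0,0,0,0,0],[0,0,0,0,0,0],[0,0,0,0,0,0]]' |egrep 'ee_p|ft'
python3 -m inch '[[0.03,0,0,0,0,0],[0,0,0,0,0,0],[0,0,0,0,0,0],[0,0,0,0,0,0],[0,0,0,0,0,0]]' |egrep 'ee_p|ft'
python3 -m inch '[[0.03,0,0,0,0,0],[0,0,0,0,0,0],[0,0,0,0,0,0],[0,0,0,0,0,0],[0,0,0,0,0,0]]' |egrep 'ee_p|ft'
```

```text
ee_pos: [0.6716, -0.0077, 0.2607]
ft_force: [0.8, 0.5, -2.5]
ee_pos: [0.6715, -0.0065, 0.2607]
ft_force: [0.2, -0.0, -1.6]
ee_pos: [0.6716, -0.0052, 0.2607]
ft_force: [0.1, -0.4, -2.9]
ee_pos: [0.6716, -0.0043, 0.2608]
ft_force: [0.3, -0.7, -1.9]
```

```bash

python3 -m inch '[[0.03,0,0,0,0,0],[0,0,0,0,0,0],[0,0,0,0,0,0],[0,0,0,0,0,0],[0,0,0,0,0,0]]' |egrep 'ee_p|ft'
python3 -m inch '[[0.03,0,0,0,0,0],[0,0,0,0,0,0],[0,0,0,0,0,0],[0,0,0,0,0,0],[0,0,0,0,0,0]]' |egrep 'ee_p|ft'
python3 -m inch '[[0.03,0,0,0,0,0],[0,0,0,0,0,0],[0,0,0,0,0,0],[0,0,0,0,0,0],[0,0,0,0,0,0]]' |egrep 'ee_p|ft'
```

```text
ee_pos: [0.6717, -0.0032, 0.2609]
ft_force: [-0.5, -3.7, 0.2]
ee_pos: [0.6717, -0.0022, 0.2611]
ft_force: [0.3, -5.2, 3.0]
ee_pos: [0.6718, -0.0012, 0.2613]
ft_force: [-1.9, -5.7, 4.6]
```

```bash

python3 -m inch '[[-0.03,0,0,0,0,0],[0,0,0,0,0,0],[0,0,0,0,0,0],[0,0,0,0,0,0],[0,0,0,0,0,0]]' |egrep 'ee_p|ft'
python3 -m inch '[[0,0,0,0,0,0],[0,0,0,0,0,0],[0,0,0,0,0,0],[0,0,0,0,0,0],[0,0,-0.3,0,0,0]]' 0 |egrep 'ee_p|ft'
python3 -m inch '[[0,0,-0.7,0,0,0],[0,0,-0.8,0,0,0],[0,0,-0.8,0,0,0],[0.78,-0.32,-0.4,0,0,0],[0.78,-0.32,0,0,0,0]]' -0.3 |egrep 'ee_p|ft'
python3 -m inch '[[0.78,-0.32,0,0,0,0],[0.78,-0.32,0,0,0,0],[0.78,-0.32,0,0,0,0],[0.78,-0.32,0,0,0,0],[0.78,-0.32,0,0,0,0]]' |egrep 'ee_p|ft'
python3 -m inch '[[0.78,-0.32,0,0,0,0],[0.78,-0.32,0,0,0,0],[0.78,-0.32,0,0,0,0],[0.78,-0.32,0,0,0,0],[0.78,-0.32,0,0,0,0]]' |egrep 'ee_p|ft'
python3 - <<'E'
from h import *
c=eyes.camera('scene');a=c['pixels'][80:260,210:410];np.save('s5.npy',c['pixels']);t=eyes.camera('top');b=t['pixels'][130:250,115:270];np.save('t5.npy',t['pixels'])
a=cv2.resize(a,(600,540)[::1],interpolation=cv2.INTER_CUBIC);save('g5.png',np.clip(a*1.6,0,255).astype(np.uint8))
save('g5t.png',np.clip(b*1.6,0,255).astype(np.uint8),4)
E
```

```text
ee_pos: [0.6718, -0.002, 0.2611]
ft_force: [-1.1, -5.5, 4.0]
ee_pos: [0.6709, -0.0014, 0.2706]
ft_force: [-0.8, -0.6, -0.4]
ee_pos: [0.6469, 0.0603, 0.3861]
ft_force: [0.7, 2.2, 0.5]
ee_pos: [0.5816, 0.2186, 0.3818]
ft_force: [0.0, 0.7, -0.3]
ee_pos: [0.518, 0.3747, 0.3818]
ft_force: [0.3, -0.3, -0.4]
```

View pics/g5.png

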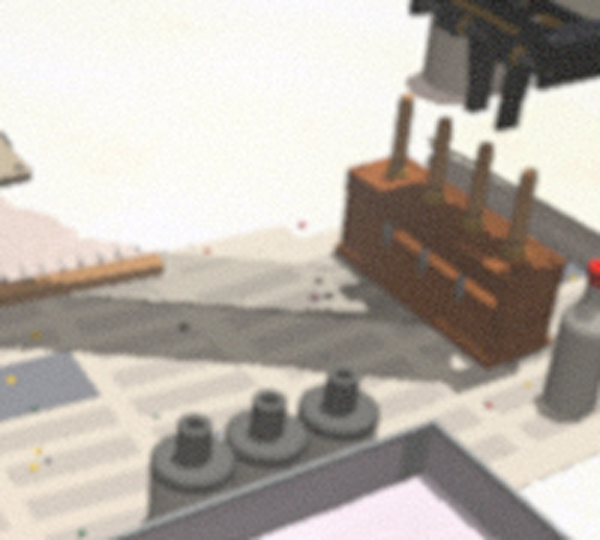

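View pics/g5t.png

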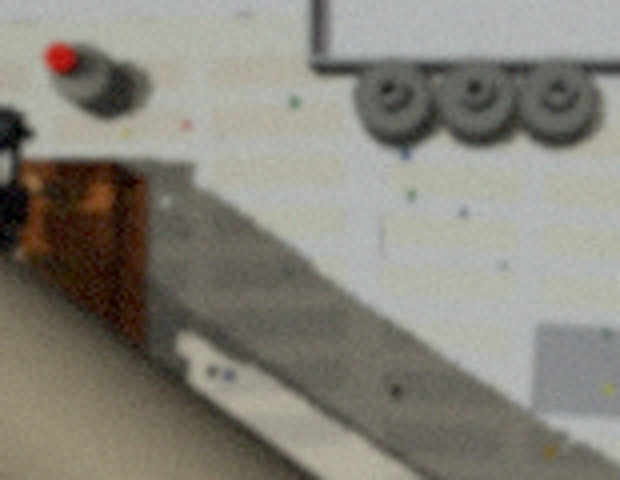

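Top view: the three pots stand in a touching row against the wall, with mouths at crop (391,90), (474,89) and (557,91). In the scene view the mouths are at crop (344,378), (269,398) and (194,424), and the handle tops run from (405,98) to (528,170).

```bash
python3 - <<'E'
from h import *
np.set_printoptions(precision=4,suppress=True)
ct=eyes.camera('top'); cs=eyes.camera('scene')
f=lambda p,s,o: (np.array(p,float)+.5)/s-.5+np.array(o)
print('top',onplane(ct,f([(391,90),(474,89),(557,91)],4,(115,130)),.102)[:,:2])
print('sce',onplane(cs,f([(344,378),(269,398),(194,424)],3,(210,80)),.102)[:,:2])
print('h',onplane(cs,f([(405,98),(444,121),(486,146),(528,172)],3,(210,80)),.178)[:,:2])
# lids by centre: dark blob circle in top
t=np.load('t5.npy'); print(r.read_state()['ee_pos'])
E
```

```text
top [[ 0.6666  0.127 ]
 [ 0.6691  0.0624]
 [ 0.6692 -0.0025]]
sce [[ 0.6766  0.1243]
 [ 0.6729  0.0598]
 [ 0.6754 -0.0052]]
h [[0.4225 0.3571]
 [0.4762 0.3606]
 [0.531  0.364 ]
 [0.584  0.3661]]
[0.5182 0.3743 0.3815]
```

```bash

python3 -m inch '[[-0.1,0.14,0,0,0,0],[0,0,0,0,0,0],[0,0,0.4,0,0,0],[0,0,0.4,0,0,0],[0,0,0.4,0,0,0]]' -0.1 |egrep 'ee_p|ft'
python3 -m inch '[[0,0,0.4,0,0,0],[0,0,0.1,0,0,0],[0,0,0,0,0,0],[0,0,0,0,0,0],[0,0,0,0,0,0]]' |egrep 'ee_p|ft'
python3 -m inch '[[0,0,0,0,0,0],[0,0,0,0,0,0],[0,0,0,0,0,0],[0,0,0,0,0,0],[0,0,0,0,0,0]]' -0.95 8
python3 - <<'E'
from h import *
c=eyes.camera('scene');save('g6.png',np.clip(c['pixels']*1.6,0,255).astype(np.uint8),4,(290,70,410,210))
E
```

```text
ee_pos: [0.526, 0.3674, 0.3324]
ft_force: [0.0, -1.2, -1.4]
ee_pos: [0.5252, 0.369, 0.314]
ft_force: [0.5, 0.2, -0.4]
time: 24.92
ee_pos: [0.5244, 0.3692, 0.3128]
eef_rot: [0.708, 0.706, -0.0, -0.0]
ft_force: [-3.3, -0.6, 1.5]
width: 0.0159
grip_force: 8.0
```

View pics/g6.png

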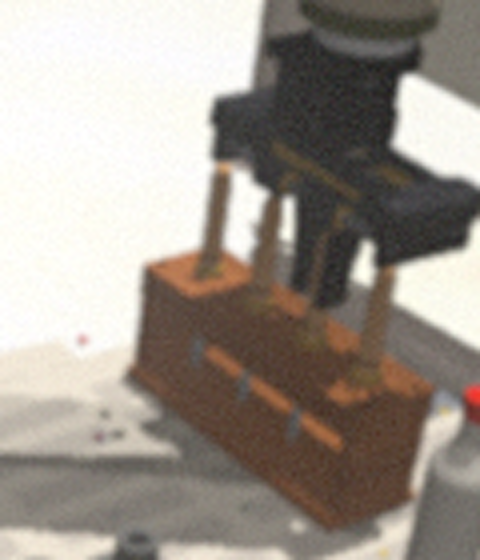

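The third handle (hole 2) is between the fingers and the others are undisturbed. Next I lift it and carry it over p2.

```bash

python3 -m inch '[[0,0,-0.5,0,0,0],[0,0,-0.6,0,0,0],[0,0,-0.6,0,0,0],[0,0,-0.6,0,0,0],[0,0,-0.6,0,0,0]]' - 20 |egrep 'ee_p|ft|wid'
python3 -m inch '[[-0.78,0.31,0,0,0,0],[-0.78,0.31,0,0,0,0],[-0.78,0.31,0,0,0,0],[-0.78,0.31,0,0,0,0],[-0.78,0.31,0,0,0,0]]' |egrep 'ee_p|ft'
python3 -m inch '[[-0.78,0.31,0,0,0,0],[-0.78,0.31,0,0,0,0],[-0.78,0.31,0,0,0,0],[-0.78,0.31,0,0,0,0],[-0.78,0.31,0,0,0,0]]' |egrep 'ee_p|ft'
python3 -m inch '[[-0.78,0.31,0,0,0,0],[-0.78,0.31,0,0,0,0],[0,0,0,0,0,0],[0,0,0,0,0,0],[0,0,0,0,0,0]]' |egrep 'ee_p|ft|wid'
python3 - <<'E'
from h import *
c=eyes.camera('scene');save('g7.png',np.clip(c['pixels']*1.6,0,255).astype(np.uint8),5,(240,130,360,250))
E
```

```text
ee_pos: [0.5246, 0.369, 0.4298]
ft_force: [-0.8, 0.2, -1.1]
width: 0.0153
ee_pos: [0.5866, 0.2113, 0.4288]
ft_force: [0.7, -0.2, -1.0]
ee_pos: [0.6481, 0.055, 0.4288]
ft_force: [0.1, 0.5, 1.2]
ee_pos: [0.6723, -0.0053, 0.4286]
ft_force: [0.2, 1.1, -0.7]
width: 0.0158
```

View pics/g7.png

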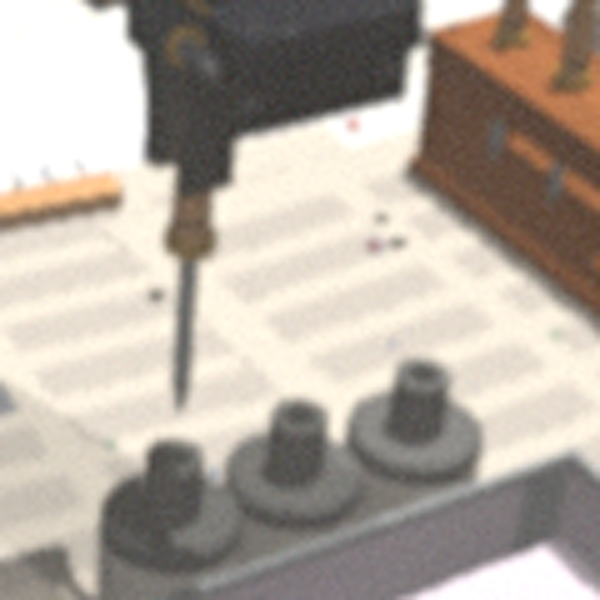

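```bash
python3 - <<'E'
from h import *
np.set_printoptions(precision=4,suppress=True)
cs=eyes.camera('scene')
f=lambda p,s,o: (np.array(p,float)+.5)/s-.5+np.array(o)
print('tip',onplane(cs,f([(180,410)],5,(240,130)),.128))
print('flange',onplane(cs,f([(190,250)],5,(240,130)),.211))
print('mouth',onplane(cs,f([(174,452),(300,413),(424,372)],5,(240,130)),.102))
print(r.read_state()['ee_pos'])
E
```

```text
tip [[ 0.6766 -0.0041  0.128 ]]
flange [[ 0.6786 -0.0053  0.211 ]]
mouth [[ 0.6725 -0.0034  0.102 ]
 [ 0.6727  0.0606  0.102 ]
 [ 0.6714  0.128   0.102 ]]
[ 0.672  -0.0042  0.4289]
```

```bash

python3 -m inch '[[0,0,0.2,0,0,0],[0,0,0.2,0,0,0],[0,0,0.2,0,0,0],[0,0,0.2,0,0,0],[0,0,0.1,0,0,0]]' |egrep 'ee_p|ft'
python3 -m inch '[[0,0,0.15,0,0,0],[0,0,0.15,0,0,0],[0,0,0.15,0,0,0],[0,0,0,0,0,0],[0,0,0,0,0,0]]' |egrep 'ee_p|ft'
```

```text
ee_pos: [0.6721, -0.0058, 0.3908]
ft_force: [-0.0, 0.1, -1.9]
ee_pos: [0.6723, -0.0058, 0.3744]
ft_force: [0.9, 0.6, -0.5]
```

```bash

python3 -m inch '[[0,0,0.25,0,0,0],[0,0,0.25,0,0,0],[0,0,0.25,0,0,0],[0,0,0.25,0,0,0],[0,0,0.2,0,0,0]]' |egrep 'ee_p|ft'
python3 -m inch '[[0,0,0.1,0,0,0],[0,0,0.05,0,0,0],[0,0,0.05,0,0,0],[0,0,0,0,0,0],[0,0,0,0,0,0]]' |egrep 'ee_p|ft|wid'
```

```text
ee_pos: [0.6721, -0.0059, 0.3249]
ft_force: [-0.1, -0.1, -0.7]
ee_pos: [0.6726, -0.0056, 0.3197]
ft_force: [-1.6, -0.5, 4.8]
width: 0.0156
```

```bash

python3 -m inch '[[0,0,0.04,0,0,0],[0,0,0,0,0,0],[0,0,0,0,0,0],[0,0,0,0,0,0],[0,0,0,0,0,0]]' |egrep 'ee_p|ft'
python3 -m inch '[[0,0,-0.04,0,0,0],[0,0,0,0,0,0],[0,0,0,0,0,0],[0,0,0,0,0,0],[0,0,0,0,0,0]]' -0.1 |egrep 'ee_p|ft'
python3 -m inch '[[0,0,-0.4,0,0,0],[0,0,-0.5,0,0,0],[0,0,-0.5,0,0,0],[0,0,-0.5,0,0,0],[0.77,-0.42,0,0,0,0]]' |egrep 'ee_p|ft'
python3 -m inch '[[0.78,-0.42,0,0,0,0],[0.78,-0.42,0,0,0,0],[0.78,-0.42,0,0,0,0],[0.78,-0.42,0,0,0,0],[0.78,-0.42,0,0,0,0]]' |egrep 'ee_p|ft'
python3 -m inch '[[0.78,-0.42,0,0,0,0],[0.78,-0.42,0,0,0,0],[0.78,-0.42,0,0,0,0],[0.78,-0.42,0,0,0,0],[0.78,-0.42,0,0,0,0]]' |egrep 'ee_p|ft'
python3 -m inch '[[0.75,-0.42,0,0,0,0],[0,0,0,0,0,0],[0,0,0,0,0,0],[0,0,0,0,0,0],[0,0,0,0,0,0]]' |egrep 'ee_p|ft'
python3 - <<'E'
from h import *
c=eyes.camera('scene');save('g8.png',np.clip(c['pixels']*1.6,0,255).astype(np.uint8),3,(210,70,410,260))
E
```

```text
ee_pos: [0.6727, -0.0055, 0.3196]
ft_force: [-5.0, -0.4, 14.8]
ee_pos: [0.6723, -0.0058, 0.3184]
ft_force: [-0.2, -0.7, -0.5]
ee_pos: [0.6583, 0.0188, 0.3978]
ft_force: [1.4, 0.1, 0.6]
ee_pos: [0.5711, 0.1826, 0.3947]
ft_force: [0.5, 0.1, 0.8]
ee_pos: [0.4876, 0.3389, 0.3947]
ft_force: [1.2, -0.6, 0.7]
ee_pos: [0.473, 0.3664, 0.3945]
ft_force: [1.2, -0.2, -0.7]
```

View pics/g8.png

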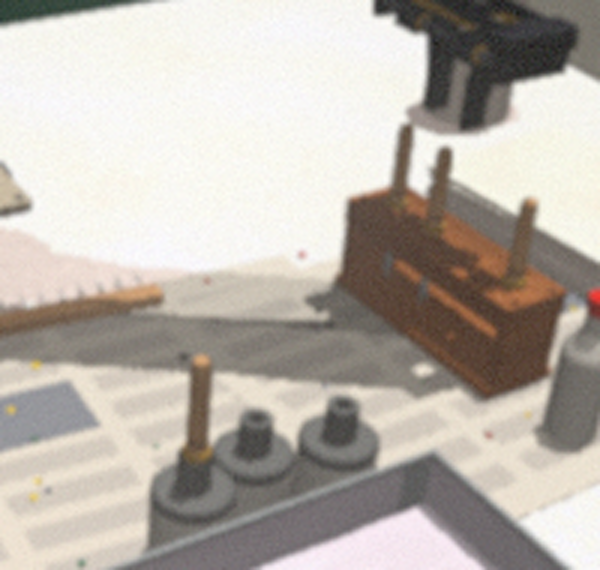

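The p2 stylus is seated with its flange on the collar (crop (198,455)). p1 and p0 are in place at (256,420) and (343,408), and three styli remain in the stand.

```bash

python3 -m inch '[[0,-0.1,0.4,0,0,0],[0,0,0.4,0,0,0],[0,0,0.4,0,0,0],[0,0,0.4,0,0,0],[0,0,0.4,0,0,0]]' |egrep 'ee_p|ft'
python3 -m inch '[[0,0,0.04,0,0,0],[0,0,0,0,0,0],[0,0,0,0,0,0],[0,0,0,0,0,0],[0,0,0,0,0,0]]' |egrep 'ee_p|ft'
python3 -m inch '[[0,0,0,0,0,0],[0,0,0,0,0,0],[0,0,0,0,0,0],[0,0,0,0,0,0],[0,0,0,0,0,0]]' -0.95 8
```

```text
ee_pos: [0.4688, 0.3664, 0.3139]
ft_force: [0.7, 0.8, 0.5]
ee_pos: [0.4682, 0.3678, 0.3142]
ft_force: [0.2, 0.2, 0.5]
time: 32.2
ee_pos: [0.4679, 0.3677, 0.3131]
eef_rot: [0.708, 0.706, -0.0, 0.0]
ft_force: [-0.2, 0.5, 0.1]
width: 0.0157
grip_force: 8.0
```

```bash

python3 -m inch '[[0,0,-0.5,0,0,0],[0,0,-0.6,0,0,0],[0,0,-0.6,0,0,0],[0,0,-0.6,0,0,0],[0,0,-0.6,0,0,0]]' - 20 |egrep 'ee_p|ft|wid'
python3 -m inch '[[-0.77,0.5,0,0,0,0],[-0.77,0.5,0,0,0,0],[-0.77,0.5,0,0,0,0],[-0.77,0.5,0,0,0,0],[-0.77,0.5,0,0,0,0]]' |egrep 'ee_p|ft'
python3 -m inch '[[-0.77,0.5,0,0,0,0],[-0.77,0.5,0,0,0,0],[-0.77,0.5,0,0,0,0],[-0.77,0.5,0,0,0,0],[-0.77,0.5,0,0,0,0]]' |egrep 'ee_p|ft'
python3 -m inch '[[0,0,0,0,0,0],[0,0,0,0,0,0],[0,0,0,0,0,0],[0,0,0,0,0,0],[0,0,0,0,0,0]]' |egrep 'ee_p|ft'
python3 - <<'E'
from h import *
np.set_printoptions(precision=4,suppress=True)
cs=eyes.camera('scene');np.save('s9.npy',cs['pixels'])
# awl tip: background difference vs picture without stylus, lowest thin dark pixel
e=proj(cs,[(.6705,.0595,.128),(.6705,.0595,.21),(.6705,.0605,.102)]);print(e)
g=cs['pixels'].mean(2)
u0,v0=e[0].round().astype(int)
for v in range(v0-14,v0+9,1): print(v,g[v,u0-8:u0+9].round().astype(int))
E
```

```text
ee_pos: [0.4677, 0.3676, 0.4302]
ft_force: [0.0, 0.6, -0.2]
width: 0.0155
ee_pos: [0.5681, 0.2117, 0.4292]
ft_force: [0.2, 0.0, 0.1]
ee_pos: [0.6677, 0.0573, 0.4291]
ft_force: [-0.0, -0.2, 0.1]
ee_pos: [0.6664, 0.0606, 0.4295]
ft_force: [-1.0, 0.1, -0.3]
[[299.5637 202.3564]
 [302.6421 170.655 ]
 [299.0228 211.6663]]
188 [136 141 144 147 148 151 150 135  94  64  72 109 138 150 145 145 142]
189 [139 147 148 150 152 150 149 130  90  65  75 104 135 140 141 139 137]
190 [147 149 151 151 151 150 144 123  89  63  75 103 131 138 138 137 136]
191 [150 150 151 149 147 145 139 115  81  66  78 108 131 135 137 136 137]
192 [150 145 147 142 140 139 133 110  79  65  83 112 134 137 137 135 138]
193 [146 144 140 139 140 137 128 106  76  67  86 117 133 135 139 137 139]
194 [150 142 140 136 137 134 130 100  76  70  89 119 135 137 140 139 141]
195 [152 148 142 141 136 136 126  96  68  68  94 125 142 144 142 146 146]
196 [150 149 147 143 137 136 121  91  65  71 102 133 146 149 149 151 149]
197 [152 152 149 146 142 138 124  94  67  74 113 143 151 152 151 151 151]
198 [152 152 151 152 148 144 128 100  72 
[... 220 characters left out ...]
4 118 133 139 138 137 138 138 137]
202 [152 148 150 150 151 153 148 140 128 132 139 140 139 138 136 136 135]
203 [150 150 153 152 149 150 151 146 143 144 144 141 138 139 136 138 136]
204 [140 145 147 146 148 152 152 150 150 149 149 148 144 140 137 135 137]
205 [124 124 130 131 134 140 145 146 152 152 152 148 146 143 142 138 139]
206 [ 99  94  98 103 107 115 124 135 144 152 150 151 151 150 146 145 145]
207 [ 65  63  67  71  75  84  96 113 132 145 151 150 150 149 150 148 146]
208 [ 50  51  53  59  56  63  76  90 111 134 148 151 151 148 151 149 152]
209 [ 46  47  53  51  53  57  64  79 100 125 144 151 151 152 151 151 153]
210 [ 50  51  49  51  53  53  62  72  94 124 146 151 149 152 148 151 150]
```

Pixel columns show p1's collar now centred near u≈295 instead of 299.6, so p1 was knocked between looks. I'll put this stylus back in its hole, restore p1, then continue.

```bash

python3 -m inch '[[0.77,-0.5,0,0,0,0],[0.77,-0.5,0,0,0,0],[0.77,-0.5,0,0,0,0],[0.77,-0.5,0,0,0,0],[0.77,-0.5,0,0,0,0]]' |egrep 'ee_p|ft'
python3 -m inch '[[0.77,-0.5,0,0,0,0],[0.77,-0.5,0,0,0,0],[0.77,-0.5,0,0,0,0],[0.77,-0.5,0,0,0,0],[0.77,-0.5,0,0,0,0]]' |egrep 'ee_p|ft'
python3 -m inch '[[0,0,0,0,0,0],[0,0,0,0,0,0],[0,0,0,0,0,0],[0,0,0,0,0,0],[0,0,0,0,0,0]]' |egrep 'ee_p|ft'
python3 - <<'E'
from h import *
np.set_printoptions(precision=4,suppress=True)
ct=eyes.camera('top');cs=eyes.camera('scene')
G=cv2.GaussianBlur(ct['pixels'],(3,3),0).mean(2).astype(np.uint8)
a=cs['pixels'][150:250,230:350];b=ct['pixels'][125:200,185:275]
a=cv2.resize(a,(480,400),interpolation=cv2.INTER_CUBIC);b=cv2.resize(b,(480,400),interpolation=cv2.INTER_CUBIC)
np.save('t10.npy',ct['pixels'])
im=np.hstack([a[:, :400],cv2.resize(b,(400,333),interpolation=cv2.INTER_CUBIC)[list(range(333))+[332]*67]])
save('g10.png',np.clip(im*1.6,0,255).astype(np.uint8))
E
```

```text
ee_pos: [0.5657, 0.2153, 0.4294]
ft_force: [0.3, 0.2, -0.7]
ee_pos: [0.466, 0.3693, 0.4295]
ft_force: [0.9, 0.1, 0.1]
ee_pos: [0.4688, 0.3666, 0.429]
ft_force: [-0.0, -0.3, -1.2]
```

View pics/g10.png

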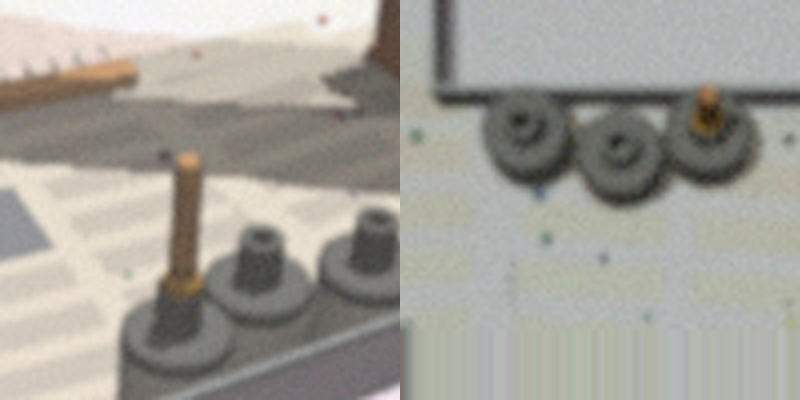

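The picture (my last) shows p1 displaced towards the robot: top mouth at panel (219,147), against p0 at (123,122) and p2's stylus at (307,95). In the scene panel p1's mouth is at (263,236). I lower the stylus back into its hole and compute p1's position.

```bash

python3 -m inch '[[0,0,0.5,0,0,0],[0,0,0.5,0,0,0],[0,0,0.4,0,0,0],[0,0,0.3,0,0,0],[0,0,0,0,0,0]]' |egrep 'ee_p|ft'
python3 - <<'E'
from h import *
np.set_printoptions(precision=4,suppress=True)
ct=eyes.camera('top');cs=eyes.camera('scene')
f=lambda p,s,o: (np.array(p,float)+.5)/s-.5+np.array(o)
print('top p0,p1',onplane(ct,f([(123,122),(219,147)],4.444,(185,125)),.102)[:,:2])
print('sce p1,p0',onplane(cs,f([(263,236),(377,217)],4,(230,150)),.102)[:,:2])
E
```

```text
ee_pos: [0.468, 0.3667, 0.3587]
ft_force: [-0.1, -0.2, -0.2]
top p0,p1 [[0.6668 0.1273]
 [0.6507 0.0594]]
sce p1,p0 [[0.6574 0.059 ]
 [0.6704 0.1272]]
```

```bash

python3 -m inch '[[0,0,0.3,0,0,0],[0,0,0.3,0,0,0],[0,0,0.3,0,0,0],[0,0,0.2,0,0,0],[0,0,0.04,0,0,0]]' |egrep 'ee_p|ft'
python3 -m inch '[[0,0,0.02,0,0,0],[0,0,0,0,0,0],[0,0,0,0,0,0],[0,0,0,0,0,0],[0,0,0,0,0,0]]' |egrep 'ee_p|ft|wid'
```

```text
ee_pos: [0.4677, 0.3671, 0.3133]
ft_force: [0.3, -0.1, 0.3]
ee_pos: [0.468, 0.3678, 0.3152]
ft_force: [0.0, -0.4, -0.1]
width: 0.0154
```

```bash

python3 -m inch '[[0,0,0,0,0,0],[0,0,0,0,0,0],[0,0,-0.5,0,0,0],[0,0,-0.8,0,0,0],[0,0,-0.8,0,0,0]]' -0.1 |egrep 'ee_p|ft'
python3 -m inch '[[-0.77,0.46,0,0,0,0],[-0.77,0.46,0,0,0,0],[-0.77,0.46,0,0,0,0],[-0.77,0.46,0,0,0,0],[-0.77,0.46,0,0,0,0]]' 0 |egrep 'ee_p|ft'
python3 -m inch '[[-0.77,0.46,0,0,0,0],[-0.77,0.46,0,0,0,0],[-0.77,0.46,0,0,0,0],[-0.77,0.46,0,0,0,0],[-0.77,0.46,0,0,0,0]]' |egrep 'ee_p|ft'
python3 -m inch '[[0,0,0,0,0,0],[0,0,0,0,0,0],[0,0,0,0,0,0],[0,0,0,0,0,0],[0,0,0,0,0,0]]' |egrep 'ee_p|ft|wid'
```

```text
ee_pos: [0.4677, 0.3674, 0.3992]
ft_force: [-0.4, -0.0, 0.1]
ee_pos: [0.56, 0.2118, 0.3991]
ft_force: [0.5, 0.4, -0.3]
ee_pos: [0.6516, 0.0573, 0.399]
ft_force: [0.3, -0.2, 0.8]
ee_pos: [0.6504, 0.0606, 0.3991]
ft_force: [-0.1, -0.1, 0.5]
width: 0.0435
```

```bash

python3 -m inch '[[-0.04,0.06,0.6,0,0,0],[0,0,0.7,0,0,0],[0,0,0.7,0,0,0],[0,0,0.7,0,0,0],[0,0,0.7,0,0,0]]' |egrep 'ee_p|ft'
python3 -m inch '[[0,0,0.04,0,0,0],[0,0,0,0,0,0],[0,0,0,0,0,0],[0,0,0,0,0,0],[0,0,0,0,0,0]]' |egrep 'ee_p|ft'
python3 -m inch '[[0,0,0,0,0,0],[0,0,0,0,0,0],[0,0,0,0,0,0],[0,0,0,0,0,0],[0,0,0,0,0,0]]' -0.9 15
```

```text
ee_pos: [0.6529, 0.0585, 0.2619]
ft_force: [-0.1, 0.0, -0.6]
ee_pos: [0.6539, 0.0579, 0.2632]
ft_force: [-0.1, -0.4, -0.8]
time: 39.53
ee_pos: [0.6536, 0.0575, 0.2614]
eef_rot: [0.708, 0.706, 0.0, 0.0]
ft_force: [2.2, -0.1, 1.3]
width: 0.0259
grip_force: 15.0
```

```bash

python3 -m inch '[[0.02,0.1,0,0,0,0],[0.01,0.1,0,0,0,0],[0.01,0,0,0,0,0],[0,0,0,0,0,0],[0,0,0,0,0,0]]' |egrep 'ee_p|ft'
python3 -m inch '[[0,0.08,0,0,0,0],[0,0.05,0,0,0,0],[0,0,0,0,0,0],[0,0,0,0,0,0],[0,0,0,0,0,0]]' |egrep 'ee_p|ft'
python3 -m inch '[[0,0.05,0,0,0,0],[0,0,0,0,0,0],[0,0,0,0,0,0],[0,0,0,0,0,0],[0,0,0,0,0,0]]' |egrep 'ee_p|ft'
```

```text
ee_pos: [0.661, 0.0594, 0.262]
ft_force: [-7.3, -1.0, 10.8]
ee_pos: [0.6661, 0.0597, 0.2625]
ft_force: [-10.2, -0.7, 14.9]
ee_pos: [0.668, 0.0598, 0.2626]
ft_force: [-11.3, -1.2, 16.0]
```

```bash

python3 -m inch '[[0,0.05,0,0,0,0],[0,0,0,0,0,0],[0,0,0,0,0,0],[0,0,0,0,0,0],[0,0,0,0,0,0]]' |egrep 'ee_p|ft'
python3 -m inch '[[0,0.03,0,0,0,0],[0,0,0,0,0,0],[0,0,0,0,0,0],[0,0,0,0,0,0],[0,0,0,0,0,0]]' |egrep 'ee_p|ft'
python3 - <<'E'
from h import *
np.set_printoptions(precision=4,suppress=True,linewidth=200)
print(r.read_state()['torque'])
E
```

```text
ee_pos: [0.67, 0.0598, 0.2626]
ft_force: [-10.1, -0.4, 15.6]
ee_pos: [0.6712, 0.0598, 0.2627]
ft_force: [-10.4, -1.7, 15.1]
[-0.1453  2.8849  0.0452]
```

```bash

python3 -m inch '[[0,0,0,0,0,0],[0,0,0,0,0,0],[0,0,0,0,0,0],[0,0,-0.04,0,0,0],[0,0,0,0,0,0]]' 0 |egrep 'ee_p|ft'
python3 -m inch '[[0,0,0,0,0,0],[0,0,0,0,0,0],[0,0,0,0,0,0],[0,0,0,0,0,0],[0,0,0,0,0,0]]' -0.9 15 |egrep 'ee_p|ft|wid'
python3 -m inch '[[0,0.02,0,0,0,0],[0,0,0,0,0,0],[0,0,0,0,0,0],[0,0,0,0,0,0],[0,0,0,0,0,0]]' |egrep 'ee_p|ft'
```

```text
ee_pos: [0.6718, 0.059, 0.2626]
ft_force: [-0.6, -0.2, 0.4]
ee_pos: [0.6717, 0.0592, 0.2625]
ft_force: [-0.0, 1.4, -2.0]
width: 0.0259
ee_pos: [0.6725, 0.0592, 0.2626]
ft_force: [-1.0, 1.3, -2.7]
```

```bash

python3 -m inch '[[0,0.03,0,0,0,0],[0,0,0,0,0,0],[0,0,0,0,0,0],[0,0,0,0,0,0],[0,0,0,0,0,0]]' |egrep 'ee_p|ft'
python3 -m inch '[[0,-0.03,0,0,0,0],[0,0,0,0,0,0],[0,0,0,0,0,0],[0,0,0,0,0,0],[0,0,0,0,0,0]]' 0 |egrep 'ee_p|ft'
python3 -m inch '[[0,0,-0.6,0,0,0],[0,0,-0.8,0,0,0],[0,0,-0.8,0,0,0],[0,0,-0.8,0,0,0],[0.77,-0.5,-0.4,0,0,0]]' -0.1|egrep 'ee_p|ft'
python3 -m inch '[[0.77,-0.51,0,0,0,0],[0.77,-0.51,0,0,0,0],[0.77,-0.51,0,0,0,0],[0.77,-0.51,0,0,0,0],[0.77,-0.51,0,0,0,0]]' |egrep 'ee_p|ft'
python3 -m inch '[[0.77,-0.51,0,0,0,0],[0.77,-0.51,0,0,0,0],[0.77,-0.51,0,0,0,0],[0.77,-0.51,0,0,0,0],[0,0,0,0,0,0]]' |egrep 'ee_p|ft'
python3 - <<'E'
from h import *
np.set_printoptions(precision=4,suppress=True,linewidth=200)
c=eyes.camera('top');np.save('t11.npy',c['pixels'])
G=cv2.GaussianBlur(cv2.resize(c['pixels'],None,fx=4,fy=4,interpolation=cv2.INTER_CUBIC),(5,5),0).mean(2).astype(np.uint8)[4*140:4*175,4*190:4*275]
h=cv2.HoughCircles(G,cv2.HOUGH_GRADIENT,1,60,param1=40,param2=8,minRadius=36,maxRadius=46)[0]
uv=(h[:,:2]+.5)/4-.5+[190,140]
print(np.c_[onplane(c,uv,.068)[:,:2],h[:,2]])
print(r.read_state()['ee_pos'])
E
```

```text
ee_pos: [0.6733, 0.0592, 0.2626]
ft_force: [-5.1, 0.4, 0.1]
ee_pos: [0.6728, 0.0588, 0.263]
ft_force: [-0.8, 0.1, 0.1]
ee_pos: [0.6559, 0.0832, 0.4023]
ft_force: [2.0, -0.9, 0.6]
ee_pos: [0.55, 0.2454, 0.3991]
ft_force: [0.5, 0.4, -0.1]
ee_pos: [0.4638, 0.3742, 0.3998]
ft_force: [-0.7, 0.4, 0.1]
[[ 0.6652  0.0585 44.3   ]
 [ 0.6675 -0.0016 45.4   ]
 [ 0.6667  0.1282 41.    ]
 [ 0.6061  0.0855 40.8   ]]
[0.4665 0.3714 0.3995]
```

```bash

python3 -m inch '[[-0.09,0.04,0.4,0,0,0],[0,0,0.4,0,0,0],[0,0,0.4,0,0,0],[0,0,0.4,0,0,0],[0,0,0.4,0,0,0]]' |egrep 'ee_p|ft'
python3 -m inch '[[0,0,0.15,0,0,0],[0,0,0,0,0,0],[0,0,0,0,0,0],[0,0,0,0,0,0],[0,0,0,0,0,0]]' |egrep 'ee_p|ft'
python3 -m inch '[[0,0,0,0,0,0],[0,0,0,0,0,0],[0,0,0,0,0,0],[0,0,0,0,0,0],[0,0,0,0,0,0]]' -0.95 8
python3 -m inch '[[0,0,-0.5,0,0,0],[0,0,-0.6,0,0,0],[0,0,-0.6,0,0,0],[0,0,-0.6,0,0,0],[0,0,-0.6,0,0,0]]' - 20 |egrep 'ee_p|ft|wid'
```

```text
ee_pos: [0.4723, 0.3632, 0.3181]
ft_force: [1.3, -0.9, -0.1]
ee_pos: [0.4717, 0.3642, 0.3138]
ft_force: [0.5, -0.0, -0.8]
time: 46.25
ee_pos: [0.4711, 0.3642, 0.3127]
eef_rot: [0.708, 0.706, -0.0, -0.0]
ft_force: [-4.5, 0.5, 1.0]
width: 0.0168
grip_force: 7.9
ee_pos: [0.4713, 0.364, 0.4297]
ft_force: [0.1, -0.3, -1.2]
width: 0.0155
```

```bash

python3 -m inch '[[-0.77,0.51,0,0,0,0],[-0.77,0.51,0,0,0,0],[-0.77,0.51,0,0,0,0],[-0.77,0.51,0,0,0,0],[-0.77,0.51,0,0,0,0]]' |egrep 'ee_p|ft'
python3 -m inch '[[-0.77,0.51,0,0,0,0],[-0.77,0.51,0,0,0,0],[-0.77,0.51,0,0,0,0],[-0.77,0.51,0,0,0,0],[-0.77,0.51,0,0,0,0]]' |egrep 'ee_p|ft'
python3 -m inch '[[0,0,0,0,0,0],[0,0,0,0,0,0],[0,0,0,0,0,0],[0,0,0,0,0,0],[0,0,0,0,0,0]]' |egrep 'ee_p|ft'
python3 - <<'E'
from h import *
np.set_printoptions(precision=4,suppress=True)
cs=eyes.camera('scene');g=cs['pixels'].mean(2)
for v in range(192,228): print(v,g[v,287:314].round().astype(int))
E
```

```text
ee_pos: [0.5737, 0.2081, 0.4289]
ft_force: [0.0, 0.2, -1.0]
ee_pos: [0.6753, 0.0536, 0.4287]
ft_force: [1.2, 0.6, -0.5]
ee_pos: [0.674, 0.057, 0.4291]
ft_force: [1.1, 0.2, 0.8]
192 [150 151 150 151 152 151 149 146 144 140 141 141 141 135 118  87  63  72
 102 131 137 138 139 138 135 139 140]
193 [153 152 151 151 151 149 142 142 140 137 139 135 136 134 115  80  63  74
 104 129 137 138 137 140 141 143 146]
194 [151 153 152 153 149 148 144 140 137 136 137 137 136 131 109  76  61  79
 107 134 142 144 145 146 146 149 151]
195 [151 152 149 150 150 149 147 143 140 138 137 138 136 130 106  76  68  89
 117 140 146 147 148 151 150 150 152]
196 [151 151 150 151 153 152 150 149 142 137 136 138 136 130 103  75  69  91
 126 144 150 151 151 151 150 149 148]
197 [154 151 150 151 150 149 151 150 148 143 138 139 140 131 103  74  66  95
 129 149 152 152 150 149 146 145 144]
198 [148 152 152 152 150 150 152 151 151 145 144 144 145 138 106  72  70 101
 136 149 151 148 144 144 142 141 138]
199 [149 152 151 151 151 151 151 152 149 150 150 151 149 137 107  73  73 109
 138 145 144 141 140 139 136 137 135]
200
[... 2273 characters left out ...]
 [58 50 44 49 49 51 53 48 49 50 50 50 51 54 50 50 50 60 70 74 77 77 67 60
 56 55 62]
221 [47 48 50 53 50 48 49 48 49 51 49 52 53 51 51 47 52 59 71 75 76 77 75 65
 58 52 54]
222 [50 49 49 53 47 49 47 52 48 49 50 51 53 51 52 50 52 62 73 74 77 73 76 71
 64 56 51]
223 [48 48 46 50 45 50 47 50 51 50 54 49 51 49 51 51 50 63 72 77 78 77 76 76
 68 61 55]
224 [47 53 50 45 54 51 47 48 49 50 51 51 51 50 49 52 53 67 75 76 76 75 74 74
 73 66 62]
225 [51 46 48 51 49 50 50 48 46 49 51 49 49 51 53 54 65 71 76 75 74 78 75 74
 71 67 70]
226 [51 49 51 49 45 47 51 47 45 50 50 55 53 55 59 66 71 73 74 75 77 73 76 74
 72 62 70]
227 [48 50 51 50 46 51 51 49 51 47 52 54 61 67 64 70 78 76 76 76 77 77 75 73
 65 64 72]
```

```bash

python3 -m inch '[[-0.1,-0.04,0,0,0,0],[0,0,0.2,0,0,0],[0,0,0.2,0,0,0],[0,0,0,0,0,0],[0,0,0,0,0,0]]' |egrep 'ee_p|ft'
python3 - <<'E'
from h import *
cs=eyes.camera('scene');g=cs['pixels'].mean(2)
for v in range(198,216): print(v,*g[v,290:309].round().astype(int))
E
```

```text
ee_pos: [0.6728, 0.0513, 0.4117]
ft_force: [0.0, 0.4, -0.7]
198 153 151 147 153 151 152 147 141 116 78 69 88 123 147 151 150 150 149 149
199 152 153 151 151 152 151 151 142 117 81 68 95 127 148 149 148 146 144 142
200 152 151 151 149 152 151 153 140 114 78 67 92 124 143 145 142 140 138 139
201 147 153 152 151 153 150 151 142 107 74 65 92 122 138 138 139 135 136 138
202 144 150 152 152 152 152 149 137 104 70 68 91 126 138 137 138 136 135 137
203 142 147 149 152 153 155 152 135 100 67 70 102 133 144 143 137 137 136 136
204 139 140 143 148 150 153 151 135 98 68 73 107 139 149 146 141 140 135 135
205 136 137 138 144 151 151 151 135 97 70 78 112 143 150 150 146 140 137 140
206 138 136 134 139 145 149 150 136 99 70 86 121 146 153 154 151 146 142 145
207 135 137 137 135 142 147 150 136 101 75 97 134 151 152 153 151 149 149 150
208 134 137 137 139 141 145 145 132 101 79 103 136 150 150 149 152 151 151 151
209 139 142 143 147 140 140 128 115 93 77 94 120 135 143 149 153 153 151 151
210 144 145 148 144 132 117 105 89 75 69 79 95 109 122 135 145 151 150 151
211 149 151 151 139 111 86 72 69 66 59 62 72 82 95 115 132 147 154 151
212 150 152 149 134 96 60 53 56 55 56 53 57 65 77 98 122 146 149 150
213 151 150 144 131 88 52 46 50 51 53 52 56 63 74 90 118 145 152 147
214 145 144 140 122 82 51 50 51 53 57 60 65 66 73 83 113 142 154 141
215 138 136 129 107 72 51 47 55 57 62 69 66 67 71 79 113 144 150 138
```

```bash

python3 -m inch '[[0,0,0.15,0,0,0],[0,0,0.15,0,0,0],[0,0,0.15,0,0,0],[0,0,0.1,0,0,0],[0,0,0,0,0,0]]' |egrep 'ee_p|ft'
python3 -m inch '[[0,0,0.15,0,0,0],[0,0,0.15,0,0,0],[0,0,0.15,0,0,0],[0,0,0.15,0,0,0],[0,0,0,0,0,0]]' |egrep 'ee_p|ft'
```

```text
ee_pos: [0.6727, 0.0515, 0.3894]
ft_force: [-1.1, 1.1, -1.0]
ee_pos: [0.6727, 0.0515, 0.365]
ft_force: [-0.3, 0.9, -1.5]
```

```bash

python3 -m inch '[[0,0,0.25,0,0,0],[0,0,0.25,0,0,0],[0,0,0.25,0,0,0],[0,0,0.2,0,0,0],[0,0,0.1,0,0,0]]' |egrep 'ee_p|ft'
python3 -m inch '[[0,0,0.07,0,0,0],[0,0,0.04,0,0,0],[0,0,0.03,0,0,0],[0,0,0,0,0,0],[0,0,0,0,0,0]]' |egrep 'ee_p|ft|wid'
```

```text
ee_pos: [0.6726, 0.0516, 0.3229]
ft_force: [-2.1, 3.1, 0.8]
ee_pos: [0.6729, 0.0517, 0.3198]
ft_force: [-4.0, 2.3, 4.9]
width: 0.0158
```

```bash

python3 -m inch '[[0,0,0.04,0,0,0],[0,0,0,0,0,0],[0,0,0,0,0,0],[0,0,0,0,0,0],[0,0,0,0,0,0]]' |egrep 'ee_p|ft'
python3 -m inch '[[0,0,-0.04,0,0,0],[0,0,0,0,0,0],[0,0,0,0,0,0],[0,0,0,0,0,0],[0,0,0,0,0,0]]' -0.1 |egrep 'ee_p|ft'
python3 -m inch '[[0,0,-0.4,0,0,0],[0,0,-0.5,0,0,0],[0,0,-0.5,0,0,0],[0,0,-0.5,0,0,0],[0.71,-0.6,0,0,0,0]]' |egrep 'ee_p|ft'
python3 -m inch '[[0.71,-0.6,0,0,0,0],[0.71,-0.6,0,0,0,0],[0.71,-0.6,0,0,0,0],[0.71,-0.6,0,0,0,0],[0.71,-0.6,0,0,0,0]]' |egrep 'ee_p|ft'
python3 -m inch '[[0.71,-0.6,0,0,0,0],[0.71,-0.6,0,0,0,0],[0.71,-0.6,0,0,0,0],[0.71,-0.6,0,0,0,0],[0.71,-0.6,0,0,0,0]]' |egrep 'ee_p|ft'
python3 -m inch '[[0,0,0,0,0,0],[0,0,0,0,0,0],[0,0,0,0,0,0],[0,0,0,0,0,0],[0,0,0,0,0,0]]' |egrep 'ee_p|ft'
```

```text
ee_pos: [0.6731, 0.0519, 0.3196]
ft_force: [-6.3, 1.8, 15.0]
ee_pos: [0.673, 0.051, 0.3188]
ft_force: [0.3, -0.7, 0.2]
ee_pos: [0.6526, 0.0737, 0.3982]
ft_force: [2.3, -0.9, -0.1]
ee_pos: [0.5281, 0.2233, 0.395]
ft_force: [-0.7, 0.9, -0.1]
ee_pos: [0.4086, 0.3656, 0.3952]
ft_force: [0.0, 1.3, -0.4]
ee_pos: [0.4111, 0.3635, 0.3949]
ft_force: [0.1, 0.1, -0.9]
```

```bash

python3 -m inch '[[0.05,0.05,0.4,0,0,0],[0,0,0.4,0,0,0],[0,0,0.4,0,0,0],[0,0,0.4,0,0,0],[0,0,0.4,0,0,0]]' |egrep 'ee_p|ft'
python3 -m inch '[[0,0,0.04,0,0,0],[0,0,0,0,0,0],[0,0,0,0,0,0],[0,0,0,0,0,0],[0,0,0,0,0,0]]' |egrep 'ee_p|ft'
python3 -m inch '[[0,0,0,0,0,0],[0,0,0,0,0,0],[0,0,0,0,0,0],[0,0,0,0,0,0],[0,0,0,0,0,0]]' -0.95 8
python3 -m inch '[[0,0,-0.5,0,0,0],[0,0,-0.6,0,0,0],[0,0,-0.6,0,0,0],[0,0,-0.6,0,0,0],[0,0,-0.6,0,0,0]]' - 20 |egrep 'ee_p|ft|wid'
```

```text
ee_pos: [0.4128, 0.3657, 0.3142]
ft_force: [0.5, 0.5, -0.2]
ee_pos: [0.4122, 0.3668, 0.3145]
ft_force: [0.1, 0.3, 0.3]
time: 53.85
ee_pos: [0.4119, 0.3667, 0.3136]
eef_rot: [0.708, 0.706, 0.0, 0.0]
ft_force: [0.2, -0.6, 0.5]
width: 0.0154
grip_force: 8.0
ee_pos: [0.4117, 0.3666, 0.4306]
ft_force: [0.4, -0.2, -0.6]
width: 0.0158
```

```bash

python3 -m inch '[[-0.6,0.64,0,0,0,0],[-0.6,0.64,0,0,0,0],[-0.6,0.64,0,0,0,0],[-0.6,0.64,0,0,0,0],[-0.6,0.64,0,0,0,0]]' |egrep 'ee_p|ft'
python3 -m inch '[[-0.6,0.64,0,0,0,0],[-0.6,0.64,0,0,0,0],[-0.6,0.64,0,0,0,0],[-0.6,0.64,0,0,0,0],[-0.6,0.64,0,0,0,0]]' |egrep 'ee_p|ft'
python3 -m inch '[[0,0,0,0,0,0],[0,0,0.2,0,0,0],[0,0,0.2,0,0,0],[0,0,0,0,0,0],[0,0,0,0,0,0]]' |egrep 'ee_p|ft'
python3 - <<'E'
from h import *
cs=eyes.camera('scene');g=cs['pixels'].mean(2)
print(proj(cs,[(.668,.126,.102),(.668,.126,.112)]))
for v in range(190,212): print(v,*g[v,313:338].round().astype(int))
E
```

```text
ee_pos: [0.5405, 0.2448, 0.4295]
ft_force: [1.2, 1.2, -0.5]
ee_pos: [0.6683, 0.1243, 0.4292]
ft_force: [0.8, -0.1, -0.6]
ee_pos: [0.6664, 0.1269, 0.4129]
ft_force: [0.6, -0.0, -0.7]
[[322.83222789 203.43846979]
 [323.30958939 199.89558945]]
190 137 136 133 134 133 135 140 144 143 134 113 77 69 91 122 142 148 144 146 142 144 144 144 148 149
191 136 139 138 137 137 137 143 149 146 139 113 74 69 95 127 141 145 141 138 137 138 139 142 142 146
192 138 140 142 143 142 143 147 150 147 136 105 73 68 94 122 137 139 134 138 134 135 136 138 143 144
193 144 146 147 147 147 148 149 149 145 128 100 68 69 96 124 134 136 134 133 134 135 133 134 138 140
194 148 148 148 149 147 148 147 146 140 124 91 65 73 102 125 136 134 133 134 134 133 134 133 135 138
195 147 149 145 146 145 146 140 140 134 117 83 65 76 105 130 135 134 132 135 132 135 135 133 137 140
196 148 146 145 140 138 136 138 136 132 117 84 69 85 110 132 134 134 134 136 136 135 135 137 142 143
197 143 138 138 136 133 130 133 135 133 117 86 70 92 119 134 135 135 137 138 137 139 144 144 146 149
198 135 136 134 135 128 124 128 132 132 120 90 78 1
[... 571 characters left out ...]
46 130 89 54 48 47 51 49 56 56 69 80 101 122 133 135 133 134 133 131 135
205 147 148 149 150 145 124 83 49 45 52 51 50 51 57 62 74 95 116 131 133 136 135 133 133 132
206 149 150 147 148 140 116 78 51 45 49 52 53 53 62 68 70 90 115 131 134 136 133 133 134 135
207 146 144 141 138 126 99 69 50 48 50 52 49 55 62 61 67 89 116 134 133 133 135 136 137 139
208 136 127 116 111 94 76 58 45 49 54 51 49 50 54 56 65 92 120 131 136 136 136 137 141 145
209 109 92 79 74 69 60 49 47 46 49 51 50 51 50 48 59 85 114 127 137 142 144 145 145 146
210 74 61 53 54 47 50 49 46 51 48 52 49 48 49 49 56 71 94 114 129 141 148 147 149 148
211 51 48 47 47 47 49 48 55 50 49 54 50 51 52 47 52 64 80 92 109 124 138 148 149 146
```

```bash

python3 -m inch '[[0.03,0.02,0,0,0,0],[0,0,0.15,0,0,0],[0,0,0.15,0,0,0],[0,0,0.15,0,0,0],[0,0,0.1,0,0,0]]' |egrep 'ee_p|ft'
python3 -m inch '[[0,0,0.15,0,0,0],[0,0,0.15,0,0,0],[0,0,0.15,0,0,0],[0,0,0.15,0,0,0],[0,0,0,0,0,0]]' |egrep 'ee_p|ft'
```

```text
ee_pos: [0.6678, 0.1269, 0.3903]
ft_force: [-0.9, -0.3, -0.6]
ee_pos: [0.6678, 0.1268, 0.3659]
ft_force: [0.1, 0.7, -0.0]
```

```bash

python3 -m inch '[[0,0,0.25,0,0,0],[0,0,0.25,0,0,0],[0,0,0.25,0,0,0],[0,0,0.2,0,0,0],[0,0,0.1,0,0,0]]' |egrep 'ee_p|ft'
python3 -m inch '[[0,0,0.07,0,0,0],[0,0,0.04,0,0,0],[0,0,0.03,0,0,0],[0,0,0,0,0,0],[0,0,0,0,0,0]]' |egrep 'ee_p|ft|wid'
python3 -m inch '[[0,0,0.04,0,0,0],[0,0,0,0,0,0],[0,0,0,0,0,0],[0,0,0,0,0,0],[0,0,0,0,0,0]]' |egrep 'ee_p|ft'
```

```text
ee_pos: [0.6678, 0.127, 0.3238]
ft_force: [-0.0, 0.9, -0.5]
ee_pos: [0.6681, 0.1272, 0.3206]
ft_force: [-1.1, -0.4, 3.3]
width: 0.0157
ee_pos: [0.6682, 0.1273, 0.3206]
ft_force: [-4.6, -1.4, 13.3]
```

Home. I release, retreat clear, and check the row numerically (handle tops and lids).

```bash

python3 -m inch '[[0,0,-0.04,0,0,0],[0,0,0,0,0,0],[0,0,0,0,0,0],[0,0,0,0,0,0],[0,0,0,0,0,0]]' -0.1 |egrep 'ee_p|ft'
python3 -m inch '[[0,0,-0.5,0,0,0],[0,0,-0.6,0,0,0],[0,0,-0.6,0,0,0],[0,0,-0.6,0,0,0],[0,-0.6,-0.3,0,0,0]]' |egrep 'ee_p|ft'
python3 -m inch '[[0.3,-0.9,0,0,0,0],[0.3,-0.9,0,0,0,0],[0.3,-0.9,0,0,0,0],[0.3,-0.9,0,0,0,0],[0.3,-0.9,0,0,0,0]]' |egrep 'ee_p|ft'
python3 - <<'E'
from h import *
np.set_printoptions(precision=4,suppress=True,linewidth=200)
from scipy import ndimage as nd
c=eyes.camera('top');cs=eyes.camera('scene')
G=cv2.GaussianBlur(cv2.resize(c['pixels'],None,fx=4,fy=4,interpolation=cv2.INTER_CUBIC),(5,5),0).mean(2).astype(np.uint8)[4*140:4*175,4*190:4*275]
h=cv2.HoughCircles(G,cv2.HOUGH_GRADIENT,1,60,param1=40,param2=8,minRadius=36,maxRadius=46)[0]
print(np.c_[onplane(c,(h[:,:2]+.5)/4-.5+[190,140],.068)[:,:2],h[:,2]])
# wood handles in scene: orange-brown blobs; top and bottom ends against expectation
hsv=cv2.cvtColor(cs['pixels'],cv2.COLOR_RGB2HSV)
m=(hsv[:,:,0]<22)&(hsv[:,:,1]>85)&(hsv[:,:,2]>45); m[:,:235]=0; m[240:]=0;
l,n=nd.label(m)
for i,s in enumerate(nd.find_objects(l)):
    a=(l==i+1).sum()
    if a>25: print('blob u',s[1].start,s[1].stop,'v',s[0].start,s[0].stop,a)
P=[(.6715,-.004),(.671,.059),(.668,.126)]
for x,y in P: print('expect flange,top',proj(cs,[(x,y,.102),(x,y,.185)]).round(1).tolist())
E
```

```text
ee_pos: [0.6679, 0.127, 0.3196]
ft_force: [-0.8, -0.4, 1.1]
ee_pos: [0.646, 0.1264, 0.426]
ft_force: [0.3, 0.5, 0.5]
ee_pos: [0.4625, 0.1882, 0.4232]
ft_force: [-0.2, 1.0, 3.2]
[[ 0.6675 -0.0016 45.4   ]
 [ 0.6699  0.1307 37.7   ]
 [ 0.6602  0.0616 37.7   ]]
blob u 438 512 v 16 50 592
blob u 421 512 v 74 198 2946
blob u 323 399 v 132 202 2689
blob u 235 264 v 165 175 147
blob u 406 416 v 166 176 84
blob u 455 472 v 169 183 71
blob u 326 331 v 173 185 32
blob u 446 508 v 182 232 355
blob u 471 502 v 183 207 105
blob u 275 280 v 189 204 39
blob u 323 328 v 191 201 27
blob u 295 305 v 195 216 89
blob u 321 329 v 201 207 37
blob u 273 279 v 204 219 39
blob u 271 280 v 218 225 43
expect flange,top [[273.9, 219.8], [275.8, 188.3]]
expect flange,top [[298.6, 212.0], [301.6, 180.8]]
expect flange,top [[322.8, 203.4], [326.9, 172.8]]
```

```bash
python3 - <<'E'
from h import *
c=eyes.camera('top');g=c['pixels'].mean(2)
print(proj(c,[(.668,.126,.06),(.6715,-.004,.06)]))
for v in range(148,166,1): print(v,*g[v,200:262].round().astype(int))
E
```

```text
[[213.92727127 154.35134493]
 [254.24375072 154.29253599]]
148 54 52 53 55 49 48 51 50 51 50 49 36 28 38 47 58 57 58 55 55 42 41 43 44 49 50 49 52 57 57 53 45 40 42 35 38 47 56 59 57 51 45 41 46 48 46 50 51 56 54 60 52 40 40 42 40 37 46 55 58 57 46
149 85 83 82 76 63 58 57 52 46 36 30 23 23 28 40 51 55 55 56 55 48 48 47 60 66 62 57 59 64 58 52 40 34 24 25 29 40 51 53 54 54 53 51 56 65 62 57 56 60 57 57 50 31 32 24 24 34 44 55 58 53 57
150 101 100 99 90 72 63 60 54 50 31 30 22 26 19 34 36 45 48 45 50 47 47 56 59 67 64 60 61 59 56 53 43 27 22 8 22 31 41 44 44 44 47 49 57 67 64 58 58 61 63 56 39 33 17 25 23 27 36 45 48 46 54
151 107 106 103 91 69 61 59 61 55 42 29 10 20 25 18 29 35 36 41 40 48 49 55 57 62 59 59 63 60 57 45 41 31 25 22 29 26 33 33 35 40 45 49 55 61 62 61 59 63 63 56 45 36 22 26 23 25 32 34 36 42 51
152 110 106 100 85 67 62 62 58 59 50 34 21 22 22 36 29 28 29 32 37 51 51 54 61 54 52 56 61 59 57 56 49 38 30 31 30 32 27 32 32 36 46 51 54 54 51 56 60 58 57 52 48 37 30 32 36 36 29 31 30 40 46
153 106 105 96 77 65 67 65 60 58 56 40 34 37 28 39 31 22 29 32 40 45 50 47 53 53 59 
[... 1741 characters left out ...]
 52 37 31 43 52 53 53 56 52 49 42 46 37 34 35 31 50 53 59 52 45 43 41 44 50 46 54 49 54 53 48 44 39 36 41
163 107 109 109 109 106 103 87 71 51 42 38 46 45 47 45 38 38 33 29 29 37 36 49 65 75 86 81 68 51 38 36 39 38 45 36 39 40 38 30 35 31 36 45 68 77 80 73 53 40 32 37 42 39 41 41 42 37 39 30 34 41 47
164 106 108 111 108 107 107 99 82 67 50 39 38 36 32 32 33 24 27 32 31 43 57 73 82 93 98 94 85 63 49 40 36 35 37 33 28 31 32 29 33 36 46 59 79 91 96 88 69 53 45 39 36 33 28 33 34 36 38 33 44 54 63
165 108 108 108 110 107 105 103 97 86 69 54 42 39 30 31 26 31 32 34 51 69 81 93 98 100 107 102 99 85 70 60 50 42 36 32 32 36 38 44 53 57 64 74 90 101 103 100 89 75 63 49 40 39 32 38 35 39 48 52 67 79 88
```

```bash
python3 -c "
from bench import r,job
s=r.read_state();print(s['time'],s['ft_force'].round(1) if hasattr(s['ft_force'],'round') else s['ft_force'])
print(job.close_job())"
```

```text
59.05 [ 0.2 -0.3  0.4]
the job is handed in; nothing more can be done
None
```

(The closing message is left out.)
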